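# Serve the black tea and put the tins away in the tea box

### The arm

A 7-joint arm with a two-finger parallel gripper is mounted at the origin on a cart in front of the work surface, level with it; the furniture and walls round the work are solid. World frame = base frame: x ahead of the robot, y to its left, z up, the work surface at z = 0. Lengths are in m, angles in rad, forces in N, time in s.
With the tool pointing down it reaches from about 0.35 to 0.9 m from the base axis. Payload 19.9 kg.
Tool frame: the origin (TCP) lies at the very end of the fingers, on their centre line; the grasp point (between the pads) lies 19 mm behind it; z points along the fingers, y is the line along which they close (so a half turn about z gives the same grasp; the last joint's range is limited). The gripper opens to 94 mm and grips with 3 to 60 N. Pads are 16 mm wide; open, the fingers measure 119 mm over their backs; the gripper's body (75 mm by 177 mm) begins 78 mm behind the grasp point.
Start: joints at [1.21, 0.417, -0.01, 1.614, 0.005, 1.111, -0.053], TCP at [0.196, -0.593, 0.178] pointing down, gripper open.
Joint ranges: [-2.81, 2.81], [-0.39, 2.02], [-1.27, 1.25], [0.06, 2.57], [-1.19, 4.33], [0.19, 2], [-2.82, 2.82]. Speed limits (rad/s): [1.89, 1.89, 2.39, 2.39, 3.01, 3.01, 3.01].

### API

Orientations are given as a unit quaternion [x, y, z, w].
In Python, from cell import env gives the robot as it stands.
- The arm moves only by the tool play_rows, never from a script. Its argument "increments" is a list of rows, each a list of 3 entries, a list of its own where there are three numbers: the turn, a rotation vector about the world's x, y, z in units of 5 degrees (1.0 is 5 degrees), then the shift along the world's x, y, z in units of 50 mm (1.0 is 50 mm), then the opening, from -1 (shut) to 1 (fully open). A call has 1 to 12 rows; each row shifts and turns the commanded pose from where the row before left it; what a row does not reach is not made up. A row lasts 1/10 s, in which the tool goes at most 50 mm and 8.59 degrees, less where a joint would pass 70% of its speed; a pose out of reach is approached as far as the arm can. A call is refused whole if a number of a shift passes 1 or a number of a turn 1, either way. A call with a gripper value outside its range is refused whole. The fingers move at their own pace and stop on an object; "squeeze" is the grip in N (left out, the last holds). Time passes only in rows, so rows that do not move let the fingers close. It gives the time, the measured TCP pose, the force, the opening and the grip force at its end, in the units of the state.
- env.observe(): the state, without advancing time (a new reading comes with each control period).
- env.capture(name): name is "scene" or "top" or "wrist"; returns a dict with "img" (400x640x3 uint8, red, green, blue), "range_z" (400x640 float32, m along the optical axis (not along the pixel's ray), 0 where there is no reading), "intrinsics" (3x3 intrinsics, pixels), "cam_to_world" (4x4, takes a point from camera to world coordinates); the wrist camera has in their place "mount" (4x4, takes a point from camera to tool coordinates, whose origin is the TCP and whose axes are the flange's). Camera axes: x right, y up, looking along -z (the intrinsics and any distortion apply to the point x, -y, -z); pixel columns grow to the right and rows downward; lengths in m; the calibration is good to about 2 mm. A picture is of the moment at which its call begins: read the wrist's pose just before it.
- env.finish_job(): hands the job in; it is judged then, once.
The state is a dict: "clock": time; "joint_positions": joint angles; "qvel": joint speeds; "joint_torque": joint torques, N m; "ee_pos": TCP position; "eef_rot": TCP orientation; "ft_force": force on the tool from outside, world axes, zero at the start; "moment": the same for the moment, N m; "opening": finger opening in m; "grasp_force": force on a finger pad.
Only numpy, scipy, OpenCV 4.12 (cv2) and the standard library are available. Lean on these libraries where they do the work, as an engineer would, in place of code of your own. Each camera call takes 0.05 s, during which the arm holds its last target. There are 200 camera calls.

### The job

Guests are coming: swing the tea box's lid right back so that it stays open by itself, lift out every black foil sachet and stand each upright in a slot of its own in the wire serving rack, and stand the tea tins from the worktop upright in the box's long compartment, in the black sachets' place. The white sachets stay in their compartment. Last, close the lid fully. Knock nothing over.

Things in the scene. Friction and masses are not known exactly. Their poses are not given: they have to be found in the camera images.
- tea_box: wooden tea box, fixed to the worktop, 338 long (its y) x 102 deep (its x) x 95 high with the lid shut. Origin: centre of the underside; front (with the lid's pull) faces its -x, z up. Walls 8 thick, rim at z 83; inside x -34 to 40, floor at z 6. Two partitions 5 thick and up to z 78 make three compartments: a long one at y -158 to -4 (black sachets stand there), a small one at y 1 to 79 (one black sachet may stand there) and a small one at y 84 to 158 (the white sachets)
- tea_box_lid (a joint): the box's hinged lid, in rad: 0 shut, 1.85 fully back against its stop. It turns about the box's y axis at point lid_hinge; front edge swings up and away from the robot. Free, slightly damped hinge: let go below about 1.35 it falls shut, above about 1.6 it falls back to its stop and stays there; between these it stays where it is left. Lid 98 from hinge to front edge, 10 thick, 338 long
- lid_hinge (a point): the middle of the hinge line, at (49, 0, 85) in the box's frame; the hinge runs along the box's y axis. Above and behind the box hangs a wall cabinet, underside 580 above the worktop, front at world x = 0.58: lean the wrist back towards the robot there
- pull (a point): middle of the brass T-bar pull on the lid's front edge: a bar 13 in diameter and 30 long along the box's y axis, on a 7 mm stem 25 in front of the lid's front face. With the lid shut it is at (-75, 0, 90) in the box's frame; it moves with the lid on a circle of radius 124 about lid_hinge. Held by its two flat ends it turns freely between the fingers. The point's axes turn with the lid
- serving_rack: rack like a toast rack, fixed: dark wooden foot 206 (its x) x 88 (its y) x 12 high with 8 steel wire hoops (wire 4 thick, 70 wide, tops at z 53) across it at x = -91, -65, -39, -13, 13, 39, 65, 91. Origin: centre of the underside, z up. The 7 slots between hoops, centred at x = -78, -52, -26, 0, 26, 52, 78, are 22 wide; a sachet stands in one with its foot on the wood (z 12) and its width along the rack's y
- tin_green: oblong tea tin with green body and steel lid, 40 (its x) x 60 (its y) x 62 tall, 0.15 kg and heavier below, upright on the worktop; origin: centre of the bottom, z up. Fits the box with its 60 along the box's x. A side wall stands at world y = 0.42. May be absent
- tin_blue: oblong tea tin with blue body and steel lid, 40 (its x) x 60 (its y) x 62 tall, 0.15 kg and heavier below, upright on the worktop; origin: centre of the bottom, z up. Fits the box with its 60 along the box's x. A side wall stands at world y = 0.42. May be absent
- mug_white: white mug with pale green inside, 60 in diameter, 50 tall, loose on the worktop beyond the tins; a bystander. Origin: centre of the bottom
- black_1: black foil tea sachet in the tea box, standing upright; 60 wide x 73 to 75 tall, 14 thick at the foot and tapering to a thin crimped top. Origin: middle of the bottom edge; z up, y along its width, x through its thickness; weighs 15 g. In the box its width lies along the box's x. May be absent
- black_2: black foil tea sachet in the tea box, standing upright; 60 wide x 73 to 75 tall, 14 thick at the foot and tapering to a thin crimped top. Origin: middle of the bottom edge; z up, y along its width, x through its thickness; weighs 15 g. In the box its width lies along the box's x. May be absent
- black_3: black foil tea sachet in the tea box, standing upright; 60 wide x 73 to 75 tall, 14 thick at the foot and tapering to a thin crimped top. Origin: middle of the bottom edge; z up, y along its width, x through its thickness; weighs 15 g. In the box its width lies along the box's x. May be absent
- black_4: black foil tea sachet in the tea box, standing upright; 60 wide x 73 to 75 tall, 14 thick at the foot and tapering to a thin crimped top. Origin: middle of the bottom edge; z up, y along its width, x through its thickness; weighs 15 g. In the box its width lies along the box's x. May be absent
- white_1: white paper tea sachet with a red top or red stripe in the tea box's end compartment, to be left there; standing upright; 60 wide x 73 to 75 tall, 14 thick at the foot and tapering to a thin crimped top. Origin: middle of the bottom edge; z up, y along its width, x through its thickness; weighs 15 g
- white_2: white paper tea sachet with a red top or red stripe in the tea box's end compartment, to be left there; standing upright; 60 wide x 73 to 75 tall, 14 thick at the foot and tapering to a thin crimped top. Origin: middle of the bottom edge; z up, y along its width, x through its thickness; weighs 15 g

How it is judged:
On the way, in this order (a step that is already met when the one before it is completed fails the run):
1. the lid stands open by itself, past its balance point, with the robot off the box (value of joint tea_box_lid above 1.55 rad and contact force between tea_box and the arm below 0.3 N and contact force between tea_box and the fingers below 0.3 N), for 0.5 s.
2. with the lid still open, every black sachet stands in the serving rack and every tea tin stands in the box's long compartment (value of joint tea_box_lid above 1.3 rad and x of black_1 in the frame of serving_rack between -0.092 and 0.092 m and y of black_1 in the frame of serving_rack between -0.03 and 0.03 m and z of black_1 in the frame of serving_rack between 0.004 and 0.022 m and angle between each of black_1, black_2, black_3, black_4's own z axis and vertical below 0.4 rad and x of black_2 in the frame of serving_rack between -0.092 and 0.092 m and y of black_2 in the frame of serving_rack between -0.03 and 0.03 m and z of black_2 in the frame of serving_rack between 0.004 and 0.022 m and x of black_3 in the frame of serving_rack between -0.092 and 0.092 m and y of black_3 in the frame of serving_rack between -0.03 and 0.03 m and z of black_3 in the frame of serving_rack between 0.004 and 0.022 m and x of black_4 in the frame of serving_rack between -0.092 and 0.092 m and y of black_4 in the frame of serving_rack between -0.03 and 0.03 m and z of black_4 in the frame of serving_rack between 0.004 and 0.022 m and x of tin_green in the frame of tea_box between -0.034 and 0.04 m and y of tin_green in the frame of tea_box between -0.158 and -0.004 m and z of tin_green in the frame of tea_box between -0.002 and 0.016 m and angle between each of tin_green, tin_blue's own z axis and vertical below 0.25 rad and x of tin_blue in the frame of tea_box between -0.034 and 0.04 m and y of tin_blue in the frame of tea_box between -0.158 and -0.004 m and z of tin_blue in the frame of tea_box between -0.002 and 0.016 m and linear speed of each of black_1, black_2, black_3, black_4, tin_green, tin_blue, white_1, white_2 below 0.03 m/s), for 0.2 s.
At the end, for the whole second after the job is handed in: Lid shut (within 0.04 rad); every black sachet stands in its own rack slot, foot on the wood, tilted under 0.4 rad; every tin stands on the long compartment's floor, tilted under 0.25 rad; white sachets in their compartment; white mug upright; all at rest (value of joint tea_box_lid below 0.04 rad and x of black_1 in the frame of serving_rack between -0.092 and 0.092 m and y of black_1 in the frame of serving_rack between -0.03 and 0.03 m and z of black_1 in the frame of serving_rack between 0.004 and 0.022 m and angle between each of black_1, black_2, black_3, black_4's own z axis and vertical below 0.4 rad and x of black_2 in the frame of serving_rack between -0.092 and 0.092 m and y of black_2 in the frame of serving_rack between -0.03 and 0.03 m and z of black_2 in the frame of serving_rack between 0.004 and 0.022 m and x of black_3 in the frame of serving_rack between -0.092 and 0.092 m and y of black_3 in the frame of serving_rack between -0.03 and 0.03 m and z of black_3 in the frame of serving_rack between 0.004 and 0.022 m and x of black_4 in the frame of serving_rack between -0.092 and 0.092 m and y of black_4 in the frame of serving_rack between -0.03 and 0.03 m and z of black_4 in the frame of serving_rack between 0.004 and 0.022 m and horizontal distance between black_1 and black_2 above 0.012 m and horizontal distance between each of black_1, black_2 and black_3 above 0.012 m and horizontal distance between each of black_1, black_2, black_3 and black_4 above 0.012 m and x of tin_green in the frame of tea_box between -0.034 and 0.04 m and y of tin_green in the frame of tea_box between -0.158 and -0.004 m and z of tin_green in the frame of tea_box between -0.002 and 0.016 m and angle between each of tin_green, tin_blue's own z axis and vertical below 0.25 rad and x of tin_blue in the frame of tea_box between -0.034 and 0.04 m and y of tin_blue in the frame of tea_box between -0.158 and -0.004 m and z of tin_blue in the frame of tea_box between -0.002 and 0.016 m and x of white_1 in the frame of tea_box between -0.036 and 0.042 m and y of white_1 in the frame of tea_box between 0.08 and 0.162 m and z of white_1 in the frame of tea_box between -0.002 and 0.06 m and x of white_2 in the frame of tea_box between -0.036 and 0.042 m and y of white_2 in the frame of tea_box between 0.08 and 0.162 m and z of white_2 in the frame of tea_box between -0.002 and 0.06 m and linear speed of each of black_1, black_2, black_3, black_4, tin_green, tin_blue, white_1, white_2 below 0.03 m/s and angle between mug_white's own z axis and vertical below 0.3 rad); the robot touches nothing.
It fails at once if the white mug is knocked over (angle between mug_white's own z axis and vertical above 0.5 rad).
Of black_1, black_2, black_3, black_4 only 3 to 4 are there at a start; the rules pass over those that are not, and their reading is None.
Of tin_green, tin_blue only 1 to 2 are there at a start; the rules pass over those that are not, and their reading is None.
At some moment in a run one of tin_green, tin_blue may be knocked a few centimetres aside while the robot is not near it.
It also fails if it takes over 210 s, if anything falls off the work surface, if the arm or the gripper's body presses on something with over 40 N, if the wrist force passes 120 N, or if a joint passes its speed limit or range.

## Working session

There is one attempt and no reset: what is moved stays moved. The work goes in short steps, Python scripts to look and compute and a tool call to move; the robot and the scene stay as the last step left them, time stands still between calls to the robot, and variables do not carry over. Pictures are saved under pics/ and viewed, at most 14 in all, crops included, and the job is handed in when it is done.

Besides the shell and the picture viewer there is one more tool, called after "Emit:" as a command line: name --argument value ..., lists and objects as JSON in quotes. play_rows: Moves the arm, as the interface text tells. Its arguments: {"type":"object","properties":{"increments":{"type":"array","items":{"type":"array"}},"squeeze":{"type":"number"}},"required":["increments"]}

```bash
mkdir -p pics; ls; cat > h.py <<'E'
import numpy as np, cv2, pickle
from cell import env
from scipy.spatial.transform import Rotation as R
def cap(n):
    o=env.observe(); c=env.capture(n)
    if 'mount' in c:
        T=np.eye(4); T[:3,:3]=R.from_quat(o['eef_rot']).as_matrix(); T[:3,3]=o['ee_pos']; c['cam_to_world']=T@np.array(c['mount'])
    return c
def cloud(c):
    K=np.array(c['intrinsics']); z=c['range_z']; v,u=np.mgrid[:z.shape[0],:z.shape[1]]
    P=np.stack([(u-K[0,2])/K[0,0]*z,-(v-K[1,2])/K[1,1]*z,-z],-1); T=np.array(c['cam_to_world'])
    return P@T[:3,:3].T+T[:3,3]
def save(c,n): cv2.imwrite('pics/'+n,cv2.cvtColor(c['img'],cv2.COLOR_RGB2BGR))
E
python3 - <<'E'
from h import *
o=env.observe(); print(o)
for n in ['scene','top']:
    c=cap(n); save(c,n+'0.png'); pickle.dump(c,open(n+'0.pkl','wb')); print(n,c.keys(),np.round(c['cam_to_world'],3),c['intrinsics'])
E
```

```text
pics
{'clock': 0.0, 'joint_positions': array([ 1.20948163,  0.41797584, -0.01033856,  1.61417068,  0.00469226,
        1.11067349, -0.05300125]), 'qvel': array([ 5.15361591e-04, -2.28193887e-04,  2.23331622e-04,  3.32484396e-04,
       -2.36492352e-05, -1.53532866e-03,  1.97273809e-04]), 'joint_torque': array([ 4.86218814e-04, -8.51263618e+01,  6.38635475e-01, -4.25980246e+01,
       -4.88369144e-02,  1.89273310e-02,  1.37387879e-04]), 'ee_pos': array([ 0.19637616, -0.59292254,  0.17732544]), 'eef_rot': array([ 9.87238991e-01,  1.59244503e-01, -1.29695786e-04, -5.87431022e-04]), 'ft_force': array([ 0.05941098, -0.23971783, -0.35999226]), 'moment': array([ 0.00509613, -0.00164612,  0.034557  ]), 'grasp_force': 0.0, 'opening': 0.09416918577637357}
scene dict_keys(['img', 'range_z', 'intrinsics', 'cam_to_world']) [[ 0.98   0.169 -0.106  0.389]
 [-0.199  0.858 -0.474 -0.749]
 [ 0.011  0.485  0.874  1.499]
 [ 0.     0.     0.     1.   ]] [[506.58563103   0.         311.09568239]
 [  0.         506.58563103 197.05715511]
 [  0.           0.           1.        ]]
top dict_keys(['img', 'range_z', 'intrinsics', 'cam_to_world']) [[-0.016  0.99  -0.141  0.329]
 [-1.    -0.015  0.005  0.019]
 [ 0.002  0.141  0.99   1.589]
 [ 0.     0.     0.     1.   ]] [[465.19935158   0.         320.83389234]
 [  0.         465.19935158 202.07583393]
 [  0.           0.           1.        ]]
```

View pics/scene0.png

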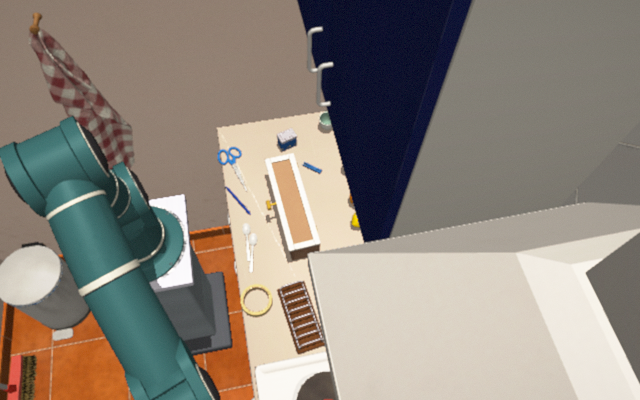

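View pics/top0.png

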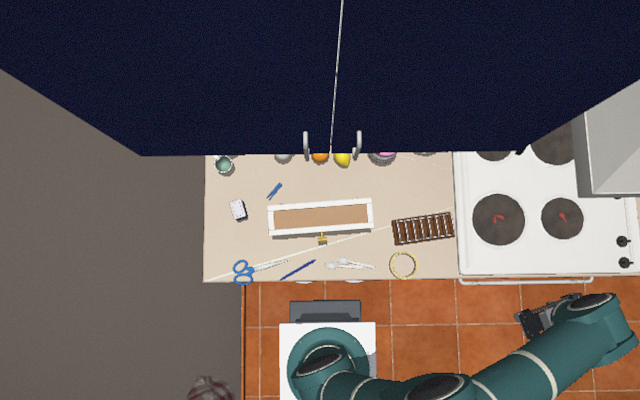

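The scene view and the top view show the box (top view, about 320,217) with its pull at (322,238), the rack at (422,228), one tin with a blue body at (238,210), the mug at (223,164) and no green tin. Next I'll measure these from depth and colour.

```bash
cat >> h.py <<'E'
def rect(P):
    r=cv2.minAreaRect((P[:,:2]*1000).astype(np.float32)); return [np.round(x,1) for x in r], np.round(cv2.boxPoints(r),1).tolist()
E
python3 - <<'E'
from h import *
for n in ['top','scene']:
    c=pickle.load(open(n+'0.pkl','rb')); P=cloud(c); z=P[...,2]; X,Y=P[...,0],P[...,1]
    hsv=cv2.cvtColor(c['img'],cv2.COLOR_RGB2HSV)
    reg=(X>0.25)&(X<0.75)&(Y<0.42)&(Y>-0.45)
    print(n,'table z',np.median(z[reg&(abs(z)<.02)]))
    def big(m):
        k,l,s,_=cv2.connectedComponentsWithStats(m.astype(np.uint8)); i=1+s[1:,4].argmax(); return l==i
    m=big(reg&(z>0.086)&(z<0.105)&(abs(Y)<0.25)); print('box',m.sum(),rect(P[m]),np.median(z[m]))
    gold=(hsv[...,0]>15)&(hsv[...,0]<30)&(hsv[...,1]>130)&reg&(abs(Y)<.25)&(z>.07)&(X<.45)
    if gold.any(): print('pull',gold.sum(),P[gold].mean(0))
    m=big(reg&(Y<-.1)&(Y>-.45)&(z>0.004)&(z<0.08)&(X>.35)&(hsv[...,2]<140)); print('rack',m.sum(),rect(P[m]),np.percentile(z[m],[5,50,95]))
    m=reg&(z>0.03)&(Y>.15)&(X<.62)&(z<.08); m&=(Y>.2) 
    k,l,s,_=cv2.connectedComponentsWithStats(m.astype(np.uint8))
    for i in range(1,k):
        if s[i,4]>40:
            q=l==i; t=q&(z>np.percentile(z[q],95)-.008); print('obj',s[i],rect(P[t]),np.percentile(z[q],95),np.median(c['img'][q],0))
E
```

```text
top table z 5.072879806866659e-05
box 2893 ([array([480.3,  14.8]), array([130.7, 338.1]), np.float64(3.3)], [[405.20001220703125, 179.8000030517578], [424.8999938964844, -157.6999969482422], [555.4000244140625, -150.10000610351562], [535.7000122070312, 187.39999389648438]]) 0.09194854264625096
pull 39 [0.42153789 0.01100316 0.17117191]
rack 1179 ([array([ 459.4, -333.2]), array([ 86.6, 203.4]), np.float64(7.6)], [[403.1000061035156, -238.10000610351562], [429.8999938964844, -439.70001220703125], [515.7999877929688, -428.29998779296875], [488.8999938964844, -226.6999969482422]]) [0.00655646 0.01268887 0.04542732]
obj [195 182   7 114 416] ([array([436.3, 418.2]), array([  3.6, 363.6]), np.float64(90.0)], [[254.5, 416.5], [618.0999755859375, 416.29998779296875], [618.0999755859375, 419.8999938964844], [254.5, 420.1000061035156]]) 0.0773770112392716 [105.  97.  90.]
obj [229 199  18  22 252] ([array([527.5, 289.2]), array([60.1, 40.8]), np.float64(16.1)], [[493.0, 300.3999938964844], [504.29998779296875, 261.29998779296875], [562.0999755859375, 278.0], [550.7999877929688, 317.100006103
[... 748 characters left out ...]
9.79998779296875], [306.0, 411.20001220703125], [605.2999877929688, 411.3999938964844], [605.2999877929688, 420.0]]) 0.07826972654311785 [146. 128. 115.]
obj [203 114  15  10  62] ([array([275.6, 418.2]), array([46.7,  2.9]), np.float64(0.8)], [[252.1999969482422, 419.3999938964844], [252.3000030517578, 416.5], [299.0, 417.1000061035156], [298.8999938964844, 420.0]]) 0.07554675384549264 [146. 129. 115.]
obj [277 129  20  19 243] ([array([528.9, 287.3]), array([61.8, 43.8]), np.float64(20.0)], [[492.29998779296875, 297.29998779296875], [507.29998779296875, 256.1000061035156], [565.4000244140625, 277.20001220703125], [550.4000244140625, 318.3999938964844]]) 0.06466032241899501 [211. 200. 200.]
```

Emit:
play_rows --increments '[[[0, 0, -0.25], [0.2, 0.6, 0.2], 1], [[0, 0, -0.25], [0.2, 0.8, 0.2], 1], [[0, 0, -0.25], [0.2, 0.8, 0.2], 1], [[0, 0, -0.25], [0.2, 0.8, 0.2], 1], [[0, 0, -0.25], [0.3, 0.8, 0.2], 1], [[0, 0, -0.25], [0.3, 0.8, 0], 1], [[0, 0, -0.25], [0.4, 0.8, 0], 1], [[0, 0, -0.25], [0.4, 0.8, 0], 1], [[0, 0, -0.25], [0.4, 0.8, 0], 1], [[0, 0, -0.25], [0.4, 0.8, 0], 1], [[0, 0, -0.25], [0.4, 0.8, 0], 1], [[0, 0, -0.25], [0.4, 0.8, 0], 1]]'

```text
clock: 1.3
ee_pos: [0.3868, -0.1215, 0.228]
eef_rot: [1.0, 0.028, 0.0, 0.0]
ft_force: [1.7, -0.7, -0.3]
opening: 0.0941
grasp_force: 0.0
```

Emit:
play_rows --increments '[[[0, -1, 0], [0, 0.6, 0], 1], [[0, -1, 0], [0, 0.6, 0], 1], [[0, -1, 0], [0, 0.6, 0], 1], [[0, -1, 0], [0, 0.6, -0.2], 1], [[0, -1, 0], [0, 0.27, -0.3], 1], [[0, -1, 0], [0, 0, -0.4], 1], [[0, 0, 0], [0, 0, 0], 1], [[0, 0, 0], [0, 0, 0], 1]]'

```text
clock: 2.1
ee_pos: [0.3868, 0.0095, 0.1902]
eef_rot: [0.969, 0.028, 0.244, 0.009]
ft_force: [0.3, -0.5, 0.9]
opening: 0.094
grasp_force: 0.0
```

```bash
python3 - <<'E'
from h import *
o=env.observe(); print(o['ee_pos'],o['joint_positions'])
c=cap('wrist'); save(c,'w1.png'); P=cloud(c); h=cv2.cvtColor(c['img'],cv2.COLOR_RGB2HSV)
m=(h[...,0]>15)&(h[...,0]<32)&(h[...,1]>130)&(P[...,2]>.07)&(P[...,2]<.12)
print(m.sum(),P[m].mean(0),rect(P[m]),P[m].max(0)); print(np.round(c['mount'],3),c['intrinsics'][0])
E
```

```text
[0.38676443 0.0095299  0.19018165] [ 0.34561342 -0.38677569 -0.40694631  2.49136174 -0.22714861  0.52362891
 -1.41577066]
430 [0.42964927 0.00459243 0.09339265] ([array([ 574.1, -165.1]), array([ 36.1, 498.2]), np.float64(40.1)], [[400.0, 13.899999618530273], [720.5999755859375, -367.3999938964844], [748.2000122070312, -344.20001220703125], [427.70001220703125, 37.20000076293945]]) [0.72076462 0.02624677 0.09683449]
[[-0.001  0.971  0.238  0.067]
 [ 1.     0.001 -0.     0.001]
 [-0.     0.238 -0.971 -0.206]
 [ 0.     0.     0.     1.   ]] [294.40223089   0.         317.17992954]
```

View pics/w1.png

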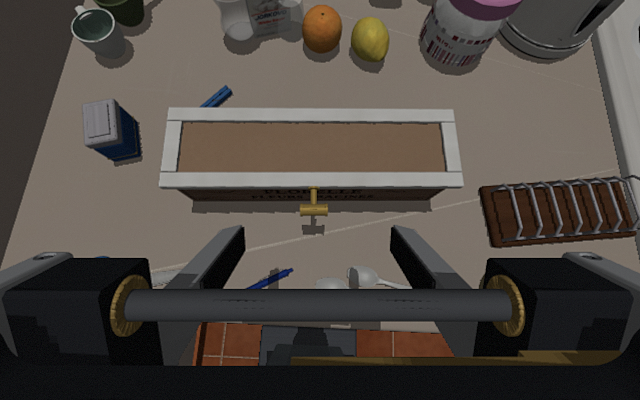

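The wrist view shows the pull at (313,210), the blue tin at (110,130), the mug at (97,35) and the rack at (565,210). Joint 2 is near its limit, so I'm halving the lean before gripping the bar.

Emit:
play_rows --increments '[[[0, 1, 0], [0.15, 0.02, -0.25], 1], [[0, 1, 0], [0.15, 0.02, -0.25], 1], [[0, 1, 0], [0.15, 0.01, -0.25], 1], [[0, 0, 0], [0.06, 0, -0.29], 1], [[0, 0, 0], [0.06, 0, -0.29], 1], [[0, 0, 0], [0.06, 0, -0.29], 1], [[0, 0, 0], [0.06, 0, -0.29], 1], [[0, 0, 0], [0.06, 0, -0.29], 1], [[0, 0, 0], [0, 0, 0], -1], [[0, 0, 0], [0, 0, 0], -1], [[0, 0, 0], [0, 0, 0], -1], [[0, 0, 0], [0, 0, 0], -1]]' --squeeze 20

```text
clock: 3.35
ee_pos: [0.4247, 0.011, 0.0805]
eef_rot: [0.993, 0.028, 0.116, 0.005]
ft_force: [0.8, 0.3, 0.5]
opening: 0.0653
grasp_force: 0.0
```

Emit:
play_rows --increments '[[[0, 0, 0], [0, 0, 0], -1], [[0, 0, 0], [0, 0, 0], -1], [[0, 0, 0], [0, 0, 0], -1]]'

```text
clock: 3.65
ee_pos: [0.4242, 0.0114, 0.0798]
eef_rot: [0.993, 0.028, 0.116, 0.005]
ft_force: [0.1, 0.1, -0.2]
opening: 0.0416
grasp_force: 0.0
```

Emit:
play_rows --increments '[[[0, 0, 0], [0, 0, 0], -1], [[0, 0, 0], [0, 0, 0], -1], [[0, 0, 0], [0, 0, 0], -1], [[0, 0, 0], [0.022, 0, 0.247], -1], [[0, 0, 0], [0.047, 0, 0.244], -1], [[0, 0, 0], [0.071, 0, 0.238], -1], [[0, 0, 0], [0.094, 0.01, 0.229], -1], [[0, 0, 0], [0.117, 0.01, 0.219], -1], [[0, 0, 0], [0.138, 0.01, 0.206], -1]]'

```text
clock: 4.55
ee_pos: [0.4488, 0.0129, 0.1493]
eef_rot: [0.993, 0.028, 0.116, 0.005]
ft_force: [-0.1, 0.6, 0.2]
opening: 0.0004
grasp_force: 0.0
```

Emit:
play_rows --increments '[[[0, 0, 0], [-0.5, 0, 0.5], 1], [[0, 0, 0], [-0.5, 0, 0.5], 1], [[0, 0, 0], [0, 0, 0], 1], [[0, 0, 0], [0, 0, 0], 1], [[0, 0, 0], [0, 0, 0], 1], [[0, 0, 0], [0, 0, 0], 1], [[0, 0, 0], [0, 0, 0], 1], [[0, 0, 0], [0, 0, 0], 1], [[0, 0, 0], [0, 0, 0], 1]]'

```text
clock: 5.45
ee_pos: [0.3986, 0.013, 0.1985]
eef_rot: [0.993, 0.028, 0.115, 0.005]
ft_force: [0.0, -0.1, -0.8]
opening: 0.0689
grasp_force: 0.0
```

```bash
python3 - <<'E'
from h import *
o=env.observe(); print(o['ee_pos'],o['opening'])
c=cap('wrist'); save(c,'w2.png'); P=cloud(c); h=cv2.cvtColor(c['img'],cv2.COLOR_RGB2HSV)
m=(h[...,0]>15)&(h[...,0]<32)&(h[...,1]>130)&(P[...,2]>.06)&(P[...,2]<.15)&(abs(P[...,1])<.06)&(P[...,0]<.47)
print(m.sum(),rect(P[m]),P[m].min(0),P[m].max(0))
b=m&(P[...,0]<P[m][:,0].min()+.014); print('bar',P[b].mean(0),rect(P[b]))
y,x=np.where(m); print(x.min(),x.max(),y.min(),y.max())
lid=(h[...,1]<40)&(h[...,2]>120)&(P[...,2]>.08)&(P[...,2]<.11)
print('lid',rect(P[lid]),np.median(P[lid][:,2]))
E
```

```text
[0.39856491 0.01295278 0.19848296] 0.06889888801055072
394 ([array([429.3,  12.1]), array([30.4, 28.5]), np.float64(3.0)], [[413.29998779296875, 25.5], [414.79998779296875, -2.9000000953674316], [445.20001220703125, -1.2999999523162842], [443.70001220703125, 27.100000381469727]]) [ 0.41342684 -0.00281727  0.08816823] [0.44458955 0.02608155 0.09770055]
bar [0.41982572 0.01155196 0.09436215] ([array([420.7,  11.6]), array([13.2, 28.5]), np.float64(3.0)], [[413.29998779296875, 25.5], [414.79998779296875, -2.9000000953674316], [428.0, -2.200000047683716], [426.5, 26.200000762939453]])
304 330 173 201
lid ([array([493.3,  16.1]), array([ 97. , 337.8]), np.float64(3.4)], [[434.79998779296875, 181.8000030517578], [454.8999938964844, -155.39999389648438], [551.7999877929688, -149.6999969482422], [531.5999755859375, 187.60000610351562]]) 0.09374983453840668
```

View pics/w2.png

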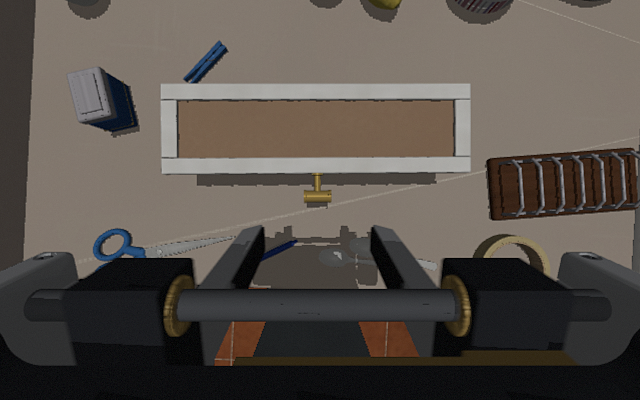

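The view shows the lid still shut, with the bar at (317,196), which is world (0.421, 0.012, 0.09). The grip had only just closed when I lifted, so I'll retry deeper, with more force and more time.

Emit:
play_rows --increments '[[[0, 0, 0], [0.03, -0.02, -0.3], 1], [[0, 0, 0], [0.03, 0, -0.3], 1], [[0, 0, 0], [0.03, 0, -0.3], 1], [[0, 0, 0], [0.03, 0, -0.3], 1], [[0, 0, 0], [0.08, 0, -0.26], 0.3], [[0, 0, 0], [0.08, 0, -0.26], 0.3], [[0, 0, 0], [0.08, 0, -0.26], 0.2], [[0, 0, 0], [0.08, 0, -0.26], 0], [[0, 0, 0], [0.08, 0, -0.26], 0], [[0, 0, 0], [0, 0, 0], -1], [[0, 0, 0], [0, 0, 0], -1], [[0, 0, 0], [0, 0, 0], -1]]' --squeeze 30

```text
clock: 6.7
ee_pos: [0.4248, 0.0118, 0.0743]
eef_rot: [0.993, 0.028, 0.116, 0.005]
ft_force: [0.4, 0.4, -0.7]
opening: 0.0332
grasp_force: 0.0
```

Emit:
play_rows --increments '[[[0, 0, 0], [0, 0, 0], -1], [[0, 0, 0], [0, 0, 0], -1], [[0, 0, 0], [0, 0, 0], -1]]'

```text
clock: 7.0
ee_pos: [0.4247, 0.0118, 0.074]
eef_rot: [0.993, 0.028, 0.116, 0.005]
ft_force: [0.6, 0.8, -0.6]
opening: 0.0095
grasp_force: 0.0
```

```bash
python3 - <<'E'
from h import *
o=env.observe(); print(o['ee_pos'],o['opening'],o['grasp_force'])
c=cap('wrist'); a=c['img'][120:300,200:440]; cv2.imwrite('pics/w3.png',cv2.cvtColor(cv2.resize(a,None,fx=3,fy=3),cv2.COLOR_RGB2BGR))
E
```

```text
[0.4246987  0.01175879 0.07404688] 0.009468195884499911 0.0
```

View pics/w3.png

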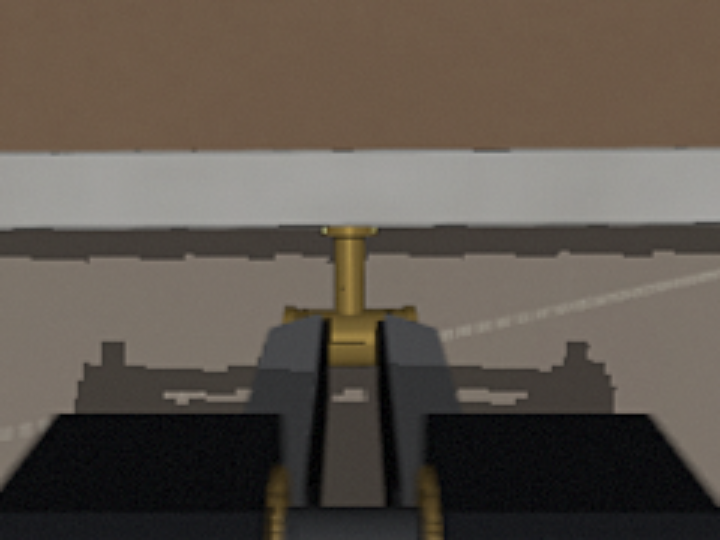

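The fingers (crop 270–440) cover the bar ends, and the bar shows between them at (352,340). I'll check the depths to see whether the tips are above or in front of it.

```bash
python3 - <<'E'
from h import *
c=cap('wrist'); P=cloud(c); o=env.observe()
T=R.from_quat(o['eef_rot']).as_matrix()
Q=(P-o['ee_pos'])@T
for (v,u) in [(226,300),(230,300),(236,300),(236,317),(230,317),(225,296),(225,338),(245,300),(245,335),(230,335),(222,317),(212,316)]:
    print(v,u,c['img'][v,u],np.round(P[v,u],4),'tool',np.round(Q[v,u],4))
E
```

```text
226 300 [100  83  47] [0.4239 0.0227 0.0926] tool [ 0.0042 -0.0106 -0.0185]
230 300 [72 73 75] [0.4234 0.0219 0.1125] tool [ 0.0082 -0.0095 -0.0379]
236 300 [71 72 73] [0.421  0.0214 0.1225] tool [ 0.0082 -0.0089 -0.0481]
236 317 [117  98  52] [0.418  0.0111 0.0949] tool [-0.0017  0.0008 -0.0219]
230 317 [130 107  57] [0.422  0.0113 0.095 ] tool [ 0.0023  0.0008 -0.0211]
225 296 [98 80 39] [0.4245 0.0254 0.0935] tool [ 0.0051 -0.0132 -0.0191]
225 338 [105  87  50] [ 0.426  -0.0026  0.0938] tool [ 0.005   0.0148 -0.019 ]
245 300 [51 51 52] [0.4179 0.0207 0.1347] tool [ 0.0079 -0.0082 -0.0607]
245 335 [49 51 50] [0.419  0.0023 0.1358] tool [ 0.0081  0.0103 -0.0615]
230 335 [71 70 72] [0.4244 0.0008 0.112 ] tool [ 0.0079  0.0117 -0.0371]
222 317 [140 117  63] [0.4272 0.0115 0.0931] tool [ 0.0069  0.0008 -0.0181]
212 316 [154 129  69] [0.4338 0.0125 0.0922] tool [ 0.0131  0.0001 -0.0157]
```

```bash
cat >> h.py <<'E'
def fingers():
    o=env.observe(); c=cap('wrist'); P=cloud(c); Q=(P-o['ee_pos'])@R.from_quat(o['eef_rot']).as_matrix()
    im=c['img'].astype(int); g=(im.max(2)-im.min(2)<12)&(im.max(2)<130)
    f=g&(Q[...,2]<0.02)&(Q[...,2]>-.09)&(abs(Q[...,0])<.014)&(abs(Q[...,1])<.07)
    for s in (-1,1):
        q=Q[f&(Q[...,1]*s>0)]; print('side',s,len(q),'z pct',np.round(np.percentile(q[:,2],[50,90,97,99.5]),4),'inner y',np.round(np.percentile(abs(q[:,1]),[2,98]),4),'x',np.round(np.percentile(q[:,0],[2,98]),4))
    print(o['opening'],o['ee_pos']); return c,P,Q
E
python3 -c "
from h import *
fingers()"
```

```text
side -1 776 z pct [-0.0615 -0.0381 -0.0316 -0.0204] inner y [0.0002 0.0119] x [0.0062 0.0086]
side 1 787 z pct [-0.0615 -0.0383 -0.0324 -0.0275] inner y [0.0022 0.0139] x [0.0063 0.0086]
0.0017134625822198518 [0.42463916 0.01183584 0.07390092]
```

Emit:
play_rows --increments '[[[0, 0, 0], [-0.1, 0, 0.4], 1], [[0, 0, 0], [-0.1, 0, 0.4], 1], [[0, 0, 0], [0, 0, 0.4], 1], [[0, 0, 0], [0, 0, 0.4], 1], [[0, 0, 0], [0, 0, 0], 1], [[0, 0, 0], [0, 0, 0], 1], [[0, 0, 0], [0, 0, 0], 1], [[0, 0, 0], [0, 0, 0], 1]]'

```text
clock: 7.95
ee_pos: [0.4141, 0.012, 0.153]
eef_rot: [0.993, 0.028, 0.115, 0.005]
ft_force: [0.5, 0.4, -1.1]
opening: 0.0617
grasp_force: 0.0
```

```bash
python3 -c "
from h import *
c,P,Q=fingers()
for v in range(205,260,6):
  for u in (246,256,266): print(v,u,c['img'][v,u],np.round(Q[v,u],3),end=' | ')
  print()"
```

```text
side -1 1710 z pct [-0.0669 -0.0387 -0.0315 -0.0277] inner y [0.0294 0.0408] x [-0.0081  0.0086]
side 1 1686 z pct [-0.0668 -0.0387 -0.0317 -0.0275] inner y [0.0315 0.0427] x [-0.0083  0.0085]
0.06167232135371559 [0.41413529 0.01195406 0.15300214]
205 246 [127 119 109] [-0.025 -0.088  0.15 ] | 205 256 [128 119 109] [-0.025 -0.076  0.15 ] | 205 266 [129 119 110] [-0.025 -0.063  0.151] | 
211 246 [129 119 109] [-0.032 -0.088  0.148] | 211 256 [126 116 107] [-0.033 -0.076  0.15 ] | 211 266 [129 119 109] [-0.033 -0.064  0.151] | 
217 246 [130 120 110] [-0.039 -0.088  0.146] | 217 256 [129 120 110] [-0.04  -0.076  0.148] | 217 266 [129 119 109] [-0.04  -0.063  0.148] | 
223 246 [128 118 108] [-0.047 -0.088  0.145] | 223 256 [127 119 109] [-0.047 -0.076  0.145] | 223 266 [131 121 111] [-0.047 -0.063  0.146] | 
229 246 [127 118 108] [-0.054 -0.088  0.143] | 229 256 [73 73 74] [ 0.008 -0.036 -0.036] | 229 266 [47 48 48] [ 0.007 -0.031 -0.031] | 
235 246 [72 73 75] [ 0.008 -0.04  -0.046] | 235 256 [72 73 75] [ 0.008 -0.034 -0.046] | 235 266 [ 8  8 13] [ 0.007 -0.029 -0.042] | 
241 246 [52 53 55] [ 0.008 -0.038 -0.056] | 241 256 [55 54 55] [ 0.008 -0.033 -0.055] | 241 266 [8 9 8] [ 0.002 -0.03  -0.041] | 
247 246 [52 53 54] [ 0.008 -0.036 -0.063] | 247 256 [47 50 51] [ 0.008 -0.031 -0.063] | 247 266 [6 4 3] [-0.001 -0.029 -0.043] | 
253 246 [53 53 55] [ 0.008 -0.034 -0.072] | 253 256 [14 14 15] [ 0.007 -0.03  -0.069] | 253 266 [1 1 1] [-0.004 -0.03  -0.043] | 
259 246 [55 56 56] [ 0.008 -0.032 -0.079] | 259 256 [2 3 5] [ 0.004 -0.03  -0.07 ] | 259 266 [1 4 3] [-0.008 -0.03  -0.043] |
```

The tip of the finger is really about 29 mm short of the reported TCP, so the fingers closed above the bar. I'll go 29 mm deeper along the tool from now on.

Emit:
play_rows --increments '[[[0, 0, 0], [0.05, 0, -0.31], 0.3], [[0, 0, 0], [0.05, 0, -0.31], 0.3], [[0, 0, 0], [0.05, 0, -0.31], 0.2], [[0, 0, 0], [0.05, 0, -0.31], 0], [[0, 0, 0], [0.05, 0, -0.31], 0], [[0, 0, 0], [0.05, 0, -0.31], 0], [[0, 0, 0], [0.05, 0, -0.29], 0], [[0, 0, 0], [0, 0, 0], -1], [[0, 0, 0], [0, 0, 0], -1], [[0, 0, 0], [0, 0, 0], -1], [[0, 0, 0], [0, 0, 0], -1], [[0, 0, 0], [0, 0, 0], -1]]'

```text
clock: 9.2
ee_pos: [0.4321, 0.0123, 0.0469]
eef_rot: [0.993, 0.028, 0.116, 0.005]
ft_force: [-1.5, 5.4, -1.4]
opening: 0.0295
grasp_force: 30.0
```

Emit:
play_rows --increments '[[[0, 0, 0], [0.022, 0, 0.247], -1], [[0, 0, 0], [0.047, 0, 0.244], -1], [[0, 0, 0], [0.071, 0, 0.238], -1], [[0, 0, 0], [0.094, 0.01, 0.229], -1], [[0, 0, 0], [0.117, 0.01, 0.219], -1], [[0, 0, 0], [0.138, 0.01, 0.206], -1], [[0, 0, 0], [0.158, 0.01, 0.191], -1], [[0, 0, 0], [0.176, 0.01, 0.174], -1]]'

```text
clock: 10.0
ee_pos: [0.4734, 0.0149, 0.1346]
eef_rot: [0.993, 0.028, 0.116, 0.005]
ft_force: [3.0, 5.1, -8.1]
opening: 0.0298
grasp_force: 30.0
```

Emit:
play_rows --increments '[[[0, -1, 0], [0.266, 0.01, 0.184], -1], [[0, -1, 0], [0.28, 0.01, 0.164], -1], [[0, -1, 0], [0.293, 0.01, 0.143], -1], [[0, 0, 0], [0.23, 0.01, 0.092], -1], [[0, 0, 0], [0.238, 0.01, 0.069], -1], [[0, 0, 0], [0.244, 0.01, 0.045], -1]]'

```text
clock: 10.6
ee_pos: [0.5516, 0.019, 0.1699]
eef_rot: [0.969, 0.028, 0.245, 0.009]
ft_force: [-2.5, 14.7, 1.5]
opening: 0.0296
grasp_force: 30.0
```

Emit:
play_rows --increments '[[[0, 0, 0], [0.247, 0.01, 0.02], -1], [[0, 0, 0], [0.248, 0.01, -0.005], -1], [[0, 0, 0], [0.246, 0.01, -0.03], -1], [[0, 0, 0], [0.12, 0, -0.025], -1], [[0, 0, 0], [0, 0, 0], 0.3], [[0, 0, 0], [0, 0, 0], 0.3], [[0, 0, 0], [0, 0, 0], 0.3], [[0, 0, 0], [-0.23, 0, 0.44], 0.3], [[0, 0, 0], [-0.23, 0, 0.44], 0.3], [[0, 0, 0], [-0.5, 0, 0.3], 0.3], [[0, 0, 0], [-0.8, 0, 0.2], 0.3], [[0, 0, 0], [-0.8, 0, 0], 0.3]]'

```text
clock: 11.8
ee_pos: [0.4652, 0.0187, 0.2368]
eef_rot: [0.969, 0.027, 0.245, 0.009]
ft_force: [0.6, 0.5, -0.5]
opening: 0.0612
grasp_force: 0.0
```

Emit:
play_rows --increments '[[[0, 1, 0], [-0.2, 0, 0], 0.3], [[0, 1, 0], [-0.2, 0, 0], 0.3], [[0, 1, 0], [0, 0, 0], 0.3], [[0, 1, 0], [0, 0, 0], 0.3], [[0, 0, 0], [0, 0, 0], 0.3], [[0, 0, 0], [0, 0, 0], 0.3], [[0, 0, 0], [0, 0, 0], 0.3]]'

```text
clock: 12.5
ee_pos: [0.4453, 0.0187, 0.2354]
eef_rot: [0.997, 0.028, 0.073, 0.004]
ft_force: [0.3, 0.2, -0.1]
opening: 0.061
grasp_force: 0.0
```

```bash
python3 - <<'E'
from h import *
o=env.observe(); print(o['ee_pos'],o['joint_positions'])
c=cap('wrist'); save(c,'w4.png'); pickle.dump((c,o),open('w4.pkl','wb'))
E
```

```text
[0.44527965 0.01872796 0.23535065] [ 0.61314598 -0.06143463 -0.70453799  2.05276821 -0.02606932  0.99123597
 -1.59474467]
```

View pics/w4.png

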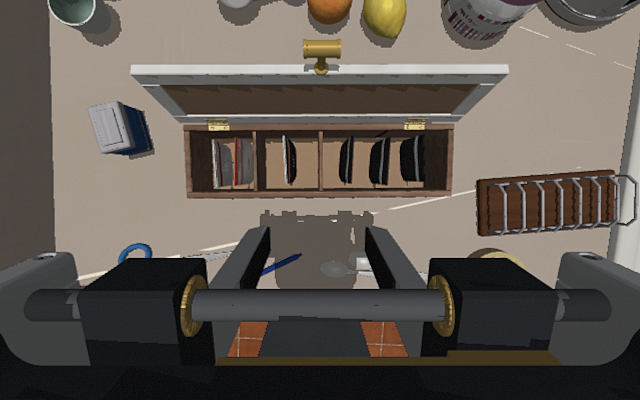

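The lid is open and leans back. Four black sachets show at about (290,158), (347,158), (380,158) and (412,158), and the whites at (215–242,160). Next I'll locate the crimped tops in 3D.

```bash
cat >> h.py <<'E'
BO=np.array([.4955,.0162]); BY=np.deg2rad(3.2)
def toR(P,o,yaw):
    d=P[...,:2]-o; c,s=np.cos(yaw),np.sin(yaw); return np.stack([d[...,0]*c+d[...,1]*s,-d[...,0]*s+d[...,1]*c,P[...,2]],-1)
def toW(p,o,yaw):
    c,s=np.cos(yaw),np.sin(yaw); return np.array([o[0]+p[0]*c-p[1]*s,o[1]+p[0]*s+p[1]*c])
E
python3 - <<'E'
from h import *
c,o=pickle.load(open('w4.pkl','rb')); P=cloud(c); B=toR(P,BO,BY); z=P[...,2]
rim=(abs(B[...,0])<.06)&(z>.075)&(z<.092)&(abs(B[...,1])<.18); print('rim',rect(P[rim]),np.median(z[rim]))
m=(B[...,0]>-.030)&(B[...,0]<.036)&(abs(B[...,1])<.156)&(z>.030)
y=B[...,1][m]; zz=z[m]
for a in np.arange(-.158,.158,.004):
    q=(y>=a)&(y<a+.004)
    if q.sum()>4: 
        b=B[m][q]; print(f'{a*1000:.0f} n{q.sum()} zmax {np.percentile(zz[q],97)*1000:.0f} x {np.percentile(b[:,0],3)*1000:.0f}..{np.percentile(b[:,0],97)*1000:.0f} col',np.median(c['img'][m][q],0))
E
```

```text
rim ([array([499.1,  16.1]), array([ 94.9, 334.9]), np.float64(3.5)], [[441.5, 180.39999389648438], [461.79998779296875, -153.89999389648438], [556.5999755859375, -148.10000610351562], [536.2999877929688, 186.1999969482422]]) 0.08216753742073274
-138 n16 zmax 80 x -23..-1 col [39.  33.  30.5]
-134 n393 zmax 79 x -24..33 col [18. 18. 19.]
-130 n353 zmax 64 x -19..34 col [17. 17. 17.]
-126 n87 zmax 45 x -11..30 col [16. 15. 16.]
-90 n93 zmax 81 x -16..31 col [23. 23. 26.]
-86 n369 zmax 81 x -27..29 col [20. 19. 20.]
-82 n184 zmax 56 x -26..19 col [16. 15. 16.]
-46 n17 zmax 82 x 5..34 col [66. 57. 49.]
-42 n233 zmax 81 x -24..32 col [21. 22. 23.]
-38 n173 zmax 65 x -24..25 col [18. 16. 18.]
-34 n26 zmax 40 x -17..1 col [15.  14.5 15.5]
-6 n106 zmax 78 x -28..34 col [120.  95.  78.]
-2 n104 zmax 78 x -28..34 col [121.   93.5  77. ]
6 n1028 zmax 449 x -13..-13 col [78. 72. 67.]
34 n101 zmax 46 x -21..26 col [14. 14. 15.]
38 n205 zmax 76 x -25..31 col [47. 32. 31.]
42 n96 zmax 79 x -13..33 col [136. 138. 137.]
74 n50 zmax 75 x -29..11 col [40. 31. 25.]
78 n428 zmax 78 x -27..34 col [43. 34. 28.]
82 n34 zmax 78 x -28..29 col [102.   78.5  66. ]
94 n38 zmax 37 x -14..19 col [84.  79.5 77.5]
98 n307 zmax 63 x -23..29 col [84. 81. 79.]
102 n302 zmax 80 x -28..29 col [90. 58. 54.]
126 n211 zmax 79 x -29..4 col [75. 75. 74.]
130 n331 zmax 78 x -26..26 col [71. 70. 69.]
```

```bash
python3 - <<'E'
from h import *
c,o=pickle.load(open('w4.pkl','rb')); P=cloud(c); B=toR(P,BO,BY); z=P[...,2]
for n,a,b in [('A',-.142,-.12),('B',-.095,-.075),('C',-.055,-.032),('D',.03,.055)]:
    m=(B[...,0]>-.027)&(B[...,0]<.033)&(B[...,1]>a)&(B[...,1]<b)&(z>.073)&(z<.09)&(c['img'].max(2)<(255 if n=='D' else 60))
    q=B[m]; p=np.polyfit(q[:,0],q[:,1],1); print(n,m.sum(),'ytop',np.median(q[:,1]),'slope',p[0],'x',np.percentile(q[:,0],[2,98]),'z',np.percentile(q[:,2],95), 'W',toW((.004,np.polyval(p,.004)),BO,BY))
m=(P[...,1]<-.2)&(P[...,1]>-.46)&(P[...,0]>.38)&(P[...,0]<.54)&(z>.006)&(z<.06); print('rack',rect(P[m]))
m2=m&(z>.047)
RC=np.array([.459,-.333]); r=toR(P[m2],RC,np.deg2rad(7.4)); h,e=np.histogram(r[:,1],np.arange(-.11,.11,.004)); print([(round(x*1000),int(k)) for x,k in zip(e+.002,h) if k>3], r[:,0].min(),r[:,0].max())
a=c['img'][120:200,180:460]; cv2.imwrite('pics/w4c.png',cv2.cvtColor(cv2.resize(a,None,fx=2.8,fy=2.8),cv2.COLOR_RGB2BGR))
E
```

```text
A 132 ytop -0.13248280699955953 slope 0.05687726120310401 x [-0.02261653  0.03207509] z 0.08019020773913606 W [ 0.5068926 -0.1159147]
B 87 ytop -0.08578271504805417 slope -0.04938023818734687 x [-0.02501301  0.03073527] z 0.08105249122162642 W [ 0.50428583 -0.06928906]
C 54 ytop -0.04039919737351657 slope -0.0544130148468081 x [-0.0232458   0.03221017] z 0.08054164714351196 W [ 0.50176049 -0.02412012]
D 78 ytop 0.0427846741642794 slope 0.0480800081107659 x [-0.02499761  0.03206721] z 0.07902037822055041 W [0.49709705 0.05929157]
rack ([array([ 459.3, -343. ]), array([159.5, 233.9]), np.float64(0.3)], [[379.0, -226.5], [380.20001220703125, -460.3999938964844], [539.7000122070312, -459.6000061035156], [538.4000244140625, -225.6999969482422]])
[(-92, 88), (-88, 91), (-68, 10), (-64, 165), (-40, 70), (-36, 98), (-16, 5), (-12, 144), (-8, 4), (12, 82), (16, 79), (36, 16), (40, 147), (64, 81), (68, 77), (88, 5), (92, 133)] -0.033477283180770305 0.028191876129585534
```

View pics/w4c.png

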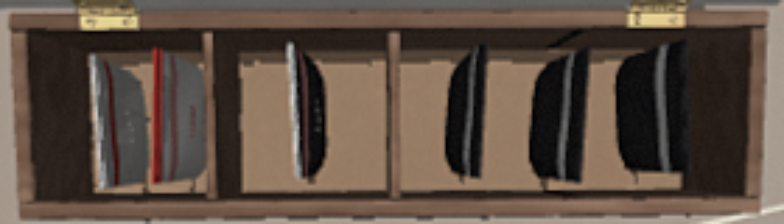

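The crop shows two white sachets at left (95 and 160), one black sachet with a white crimp in the middle compartment (300), and three blacks in the long one (470, 580, 665). I'm picking the first black one now (box y −40).

Emit:
play_rows --increments '[[[0, 0.84, 0], [0.28, -0.21, -0.2], -0.5], [[0, 0.84, 0], [0.28, -0.21, -0.2], -0.5], [[0, 0, 0], [0.28, -0.21, -0.2], -0.5], [[0, 0, 0], [0.29, -0.22, -0.2], -0.5], [[0, 0, 0], [0, 0, -0.4], -0.5], [[0, 0, 0], [0, 0, -0.4], -0.5], [[0, 0, 0], [0, 0, -0.4], -0.5], [[0, 0, 0], [0, 0, -0.4], -0.5], [[0, 0, 0], [0, 0, 0], -0.5]]' --squeeze 8

```text
clock: 13.45
ee_pos: [0.5006, -0.0237, 0.1139]
eef_rot: [1.0, 0.029, -0.002, 0.002]
ft_force: [-1.0, -0.9, -0.2]
opening: 0.0234
grasp_force: 0.0
```

```bash
python3 - <<'E'
from h import *
c,P,Q=fingers(); save(c,'w5.png')
E
```

```text
side -1 1213 z pct [-0.0657 -0.0394 -0.0317 -0.029 ] inner y [0.0107 0.0222] x [-0.0062  0.0088]
side 1 1225 z pct [-0.0654 -0.0387 -0.0311 -0.0282] inner y [0.0127 0.0242] x [-0.007   0.0088]
0.02342982444726541 [ 0.50064316 -0.0236731   0.11391234]
```

View pics/w5.png

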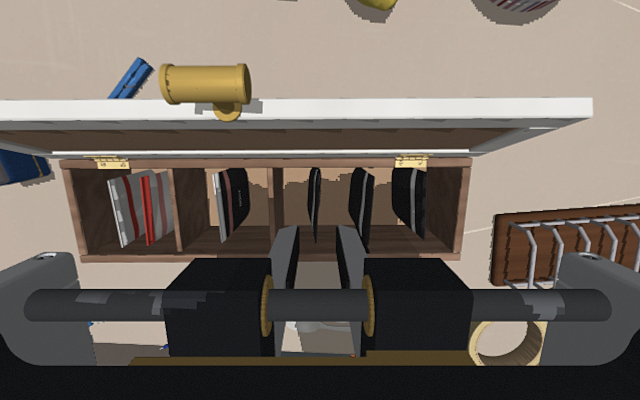

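The sachet at (315,200) sits midway between the fingers, so I'm descending and gripping.

Emit:
play_rows --increments '[[[0, 0, 0], [0, 0, -0.3], -0.5], [[0, 0, 0], [0, 0, -0.3], -0.5], [[0, 0, 0], [0, 0, -0.3], -0.5], [[0, 0, 0], [0, 0, -0.3], -0.5], [[0, 0, 0], [0, 0, -0.3], -0.5], [[0, 0, 0], [0, 0, -0.25], -0.5], [[0, 0, 0], [0, 0, 0], -1], [[0, 0, 0], [0, 0, 0], -1], [[0, 0, 0], [0, 0, 0], -1], [[0, 0, 0], [0, 0, 0], -1], [[0, 0, 0], [0, 0, 0], -1]]'

```text
clock: 14.6
ee_pos: [0.5026, -0.0237, 0.0284]
eef_rot: [1.0, 0.028, -0.001, 0.002]
ft_force: [-0.3, 0.0, -0.5]
opening: 0.006
grasp_force: 7.8
```

Emit:
play_rows --increments '[[[0, 0, 0], [0, 0, 0.4], -1], [[0, 0, 0], [0, 0, 0.6], -1], [[0, 0, 0], [0, 0, 0.6], -1], [[0, 0, 0], [0, 0, 0.7], -1], [[0, 0, 0.12], [-0.15, -0.5, 0], -1], [[0, 0, 0.12], [-0.15, -0.7, 0], -1], [[0, 0, 0.12], [-0.15, -0.7, 0], -1], [[0, 0, 0.12], [-0.16, -0.7, 0], -1], [[0, 0, 0.12], [-0.16, -0.7, 0], -1], [[0, 0, 0.12], [-0.16, -0.7, 0], -1], [[0, 0, 0.14], [-0.16, -0.62, 0], -1], [[0, 0, 0], [0, 0, 0], -1]]'

```text
clock: 15.8
ee_pos: [0.4463, -0.2587, 0.143]
eef_rot: [0.998, 0.063, -0.001, 0.002]
ft_force: [-0.4, 0.4, -0.4]
opening: 0.0054
grasp_force: 7.8
```

```bash
cat >> h.py <<'E'
RC=np.array([.458,-.3323]); RY=np.deg2rad(7.4)
def hoops(c):
    P=cloud(c); r=toR(P,RC,RY); m=(P[...,2]>.046)&(P[...,2]<.06)&(abs(r[...,1])<.115)&(abs(r[...,0])<.05)
    h=c['img'].astype(int); m&=(h.max(2)-h.min(2)<25)
    q=r[m]
    for k in range(8):
        t=-.091+.026*k; w=q[abs(q[:,1]-t)<.008]
        if len(w)>15: 
            p=np.polyfit(w[:,0],w[:,1],1); print('hoop',round(t*1000),len(w),'off mm',np.round((np.median(w[:,1])-t)*1000,1),'slope',np.round(p[0],3),'x',np.round(np.percentile(w[:,0],[2,98])*1000))
def held(c,o):
    P=cloud(c); Q=(P-o['ee_pos'])@R.from_quat(o['eef_rot']).as_matrix(); im=c['img'].astype(int)
    m=(Q[...,2]>-.03)&(Q[...,2]<.06)&(abs(Q[...,1])<.02)&(abs(Q[...,0])<.04); q=Q[m]; print('held n',len(q))
    for a in np.arange(-.03,.06,.01):
        w=q[(q[:,2]>=a)&(q[:,2]<a+.01)]
        if len(w)>8: print('z',round(a*1000),len(w),'y',np.round(np.percentile(w[:,1],[3,50,97])*1000,1),'x',np.round(np.percentile(w[:,0],[3,97])*1000))
E
python3 - <<'E'
from h import *
o=env.observe(); c=cap('wrist'); print(o['ee_pos'],o['eef_rot'],o['opening']); hoops(c); held(c,o); save(c,'w6.png')
E
```

```text
[ 0.44626452 -0.25874302  0.14296067] [ 0.99798183  0.06344124 -0.00121877  0.00244868] 0.005386965211233705
hoop -91 249 off mm 0.2 slope 0.004 x [-30.  27.]
hoop -65 217 off mm 0.2 slope -0.001 x [-30.  27.]
hoop -39 213 off mm 0.1 slope 0.001 x [-30.  28.]
hoop -13 209 off mm -0.1 slope 0.0 x [-31.  28.]
hoop 13 218 off mm -0.3 slope 0.006 x [-29.  28.]
hoop 39 199 off mm -0.4 slope 0.002 x [-31.  28.]
hoop 65 179 off mm -0.8 slope 0.002 x [-31.  29.]
hoop 91 218 off mm -0.9 slope 0.008 x [-31.  27.]
held n 612
z -30 213 y [-3.6 -1.3  5.7] x [-21.  29.]
z -20 91 y [-3.5 -2.7  2.9] x [ 4. 30.]
z -10 111 y [-5.9 -4.3  4.1] x [ 2. 30.]
z 0 101 y [-6.9 -5.2  3.6] x [ 0. 30.]
z 10 83 y [-8.  -6.3  3.3] x [-3. 30.]
z 20 13 y [-7.8 -4.9  4. ] x [16. 29.]
```

View pics/w6.png

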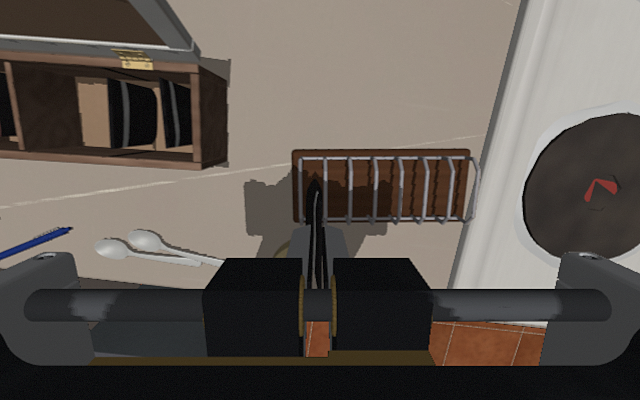

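The view shows the sachet held over the rack's first slot (315,195). Foot and slot centre agree within 1 mm, so I'm lowering and releasing.

Emit:
play_rows --increments '[[[0, 0, 0], [0, 0, -0.27], -1], [[0, 0, 0], [0, 0, -0.27], -1], [[0, 0, 0], [0, 0, -0.27], -1], [[0, 0, 0], [0, 0, -0.27], -1], [[0, 0, 0], [0, 0, -0.27], -1], [[0, 0, 0], [0, 0, -0.27], -1], [[0, 0, 0], [0, 0, -0.27], -1], [[0, 0, 0], [0, 0, -0.25], -1], [[0, 0, 0], [0, 0, 0], -1]]'

```text
clock: 16.75
ee_pos: [0.4473, -0.2542, 0.0344]
eef_rot: [0.998, 0.066, -0.002, 0.001]
ft_force: [1.5, 0.7, -0.5]
opening: 0.0062
grasp_force: 7.9
```

Emit:
play_rows --increments '[[[0, 0, 0], [0, -0.07, 0], -1], [[0, 0, 0], [0, 0, 0], -1], [[0, 0, 0], [0, 0, 0], -0.5], [[0, 0, 0], [0, 0, 0], -0.5], [[0, 0, 0], [0, 0, 0], -0.5], [[0, 0, 0], [0, 0, 0.3], -0.5], [[0, 0, 0], [0, 0, 0.5], -0.5], [[0, 0, 0], [0, 0, 0.6], -0.5], [[0, 0, 0], [0, 0, 0.6], -0.5], [[0, 0, 0], [0, 0, 0], -0.5], [[0, 0, 0], [0, 0, 0], -0.5]]'

```text
clock: 17.85
ee_pos: [0.4481, -0.2584, 0.1371]
eef_rot: [0.998, 0.066, -0.0, 0.003]
ft_force: [0.2, -0.6, -0.3]
opening: 0.0234
grasp_force: 0.0
```

```bash
cat >> h.py <<'E'
def rackobj(c):
    P=cloud(c); r=toR(P,RC,RY); m=(P[...,2]>.060)&(P[...,2]<.1)&(abs(r[...,1])<.115)&(abs(r[...,0])<.04); q=r[m]
    k=np.round(q[:,1]/.026)
    for i in np.unique(k):
        w=q[k==i]
        if len(w)>20: print('rack slot',int(i*26),len(w),'ry',np.round(np.median(w[:,1])*1000,1),'rx',np.round(np.percentile(w[:,0],[3,97])*1000),'ztop',np.round(np.percentile(w[:,2],97)*1000))
def boxobj(c):
    P=cloud(c); b=toR(P,BO,BY); m=(P[...,2]>.070)&(P[...,2]<.09)&(b[...,0]>-.027)&(b[...,0]<.033)&(abs(b[...,1])<.155); q=b[m]
    for a in np.arange(-.155,.155,.005):
        w=q[(q[:,1]>=a)&(q[:,1]<a+.005)]
        if len(w)>20: print('box y',np.round(np.median(w[:,1])*1000,1),len(w),'x',np.round(np.percentile(w[:,0],[3,97])*1000),'ztop',np.round(np.percentile(w[:,2],97)*1000),np.median(c['img'][m][(q[:,1]>=a)&(q[:,1]<a+.005)],0))
E
python3 - <<'E'
from h import *
o=env.observe(); c=cap('wrist'); print(o['ee_pos']); rackobj(c); boxobj(c)
E
```

```text
[ 0.44810143 -0.25838579  0.13713096]
rack slot 78 313 ry 73.7 rx [-28.  28.] ztop 87.0
box y -133.1 388 x [-22.  31.] ztop 80.0 [18. 18. 20.]
box y -86.7 548 x [-24.  31.] ztop 81.0 [15. 15. 15.]
box y -84.8 27 x [-27. -10.] ztop 80.0 [13. 14. 14.]
box y -5.3 92 x [-25.  30.] ztop 78.0 [40.5 31.  26. ]
box y -3.7 777 x [-25.  31.] ztop 78.0 [64. 51. 41.]
```

Emit:
play_rows --increments '[[[0, 0, -0.14], [0.19, 0.5, 0], -0.5], [[0, 0, -0.14], [0.19, 0.65, 0], -0.5], [[0, 0, -0.14], [0.19, 0.65, 0], -0.5], [[0, 0, -0.14], [0.19, 0.65, 0], -0.5], [[0, 0, -0.15], [0.19, 0.65, 0], -0.5], [[0, 0, -0.15], [0.17, 0.65, 0], -0.5], [[0, 0, 0], [0, 0, -0.3], -0.5], [[0, 0, 0], [0, 0, -0.3], -0.5], [[0, 0, 0], [0, 0, 0], -0.5]]'

```text
clock: 18.8
ee_pos: [0.502, -0.0713, 0.1035]
eef_rot: [1.0, 0.028, -0.003, 0.001]
ft_force: [-0.2, -0.6, -0.1]
opening: 0.0237
grasp_force: 0.0
```

Emit:
play_rows --increments '[[[0, 0, 0], [0.02, 0.03, -0.2], -0.5], [[0, 0, 0], [0, 0, -0.3], -0.5], [[0, 0, 0], [0, 0, -0.3], -0.5], [[0, 0, 0], [0, 0, -0.3], -0.5], [[0, 0, 0], [0, 0, -0.3], -0.5], [[0, 0, 0], [0, 0, -0.1], -0.5], [[0, 0, 0], [0, 0, 0], -1], [[0, 0, 0], [0, 0, 0], -1], [[0, 0, 0], [0, 0, 0], -1], [[0, 0, 0], [0, 0, 0], -1]]'

```text
clock: 19.8
ee_pos: [0.5052, -0.0692, 0.0315]
eef_rot: [1.0, 0.028, -0.001, 0.002]
ft_force: [0.6, -0.5, 0.1]
opening: 0.0052
grasp_force: 7.8
```

Emit:
play_rows --increments '[[[0, 0, 0], [0, 0, 0.4], -1], [[0, 0, 0], [0, 0, 0.6], -1], [[0, 0, 0], [0, 0, 0.6], -1], [[0, 0, 0], [0, 0, 0.7], -1], [[0, 0, 0.12], [-0.14, -0.5, 0], -1], [[0, 0, 0.12], [-0.14, -0.72, 0], -1], [[0, 0, 0.12], [-0.14, -0.72, 0], -1], [[0, 0, 0.12], [-0.14, -0.72, 0], -1], [[0, 0, 0.12], [-0.14, -0.72, 0], -1], [[0, 0, 0.12], [-0.15, -0.72, 0], -1], [[0, 0, 0.14], [-0.15, -0.7, 0], -1], [[0, 0, 0], [0, 0, 0], -1]]'

```text
clock: 21.0
ee_pos: [0.453, -0.3139, 0.1459]
eef_rot: [0.998, 0.063, -0.001, 0.003]
ft_force: [-0.6, 0.1, 0.6]
opening: 0.0049
grasp_force: 7.8
```

Emit:
play_rows --increments '[[[0, 0, 0], [0, 0, -0.2], -1], [[0, 0, 0], [0, 0, 0], -1], [[0, 0, 0], [0, 0, 0], -1]]'

```text
clock: 21.3
ee_pos: [0.4551, -0.3079, 0.1358]
eef_rot: [0.998, 0.067, -0.001, 0.002]
ft_force: [-0.3, 0.4, 0.7]
opening: 0.0055
grasp_force: 7.8
```

```bash
python3 - <<'E'
from h import *
o=env.observe(); c=cap('wrist'); print(o['ee_pos'],toR(o['ee_pos'],RC,RY)); rackobj(c); held(c,o)
E
```

```text
[ 0.45508004 -0.30788573  0.13578175] [0.00024881 0.02458701 0.13578175]
rack slot 78 391 ry 72.6 rx [-27.  28.] ztop 87.0
held n 607
z -30 200 y [-3.2 -1.3  5.1] x [-26.  27.]
z -20 78 y [-3.5 -2.7  1.8] x [ 4. 27.]
z -10 103 y [-5.2 -3.5  3.4] x [ 2. 27.]
z 0 101 y [-7.  -5.2  3.5] x [-1. 27.]
z 10 85 y [-8.  -6.3  2.9] x [-3. 28.]
z 20 40 y [-9.2 -6.9  2.9] x [-7. 28.]
```

Emit:
play_rows --increments '[[[0, 0, 0], [0, -0.04, -0.15], -1], [[0, 0, 0], [0, 0, -0.3], -1], [[0, 0, 0], [0, 0, -0.3], -1], [[0, 0, 0], [0, 0, -0.3], -1], [[0, 0, 0], [0, 0, -0.3], -1], [[0, 0, 0], [0, 0, -0.3], -1], [[0, 0, 0], [0, 0, -0.3], -1], [[0, 0, 0], [0, 0, 0], -1], [[0, 0, 0], [0, 0, 0], -1], [[0, 0, 0], [0, 0, 0], -0.6], [[0, 0, 0], [0, 0, 0], -0.6]]'

```text
clock: 22.45
ee_pos: [0.4551, -0.3114, 0.0391]
eef_rot: [0.998, 0.066, -0.001, 0.002]
ft_force: [-1.6, -0.1, 0.2]
opening: 0.0175
grasp_force: 0.0
```

Emit:
play_rows --increments '[[[0, 0, 0], [0, 0, 0.3], -0.6], [[0, 0, 0], [0, 0, 0.5], -0.6], [[0, 0, 0], [0, 0, 0.6], -0.6], [[0, 0, 0], [0, 0, 0.6], -0.6], [[0, 0, 0], [0, 0, 0], -0.6], [[0, 0, 0], [0, 0, 0], -0.6]]'

```text
clock: 23.05
ee_pos: [0.4551, -0.3115, 0.1398]
eef_rot: [0.998, 0.066, -0.0, 0.003]
ft_force: [-0.5, 0.3, -0.5]
opening: 0.0185
grasp_force: 0.0
```

```bash
python3 - <<'E'
from h import *
o=env.observe(); c=cap('wrist'); print(o['ee_pos'],toR(o['ee_pos'],RC,RY)); rackobj(c); boxobj(c)
E
```

```text
[ 0.45509254 -0.31148757  0.13983744] [-0.00020269  0.02101356  0.13983744]
rack slot 26 278 ry 22.0 rx [-29.  26.] ztop 87.0
rack slot 78 392 ry 72.5 rx [-28.  28.] ztop 87.0
box y -133.0 532 x [-22.  31.] ztop 80.0 [16. 15. 17.]
```

Emit:
play_rows --increments '[[[0, 0, -0.14], [0.17, 0.5, 0], -0.6], [[0, 0, -0.14], [0.17, 0.69, 0], -0.6], [[0, 0, -0.14], [0.17, 0.69, 0], -0.6], [[0, 0, -0.14], [0.17, 0.69, 0], -0.6], [[0, 0, -0.15], [0.18, 0.69, 0], -0.6], [[0, 0, -0.15], [0.18, 0.69, 0], -0.6], [[0, 0, 0], [0, 0, -0.3], -0.6], [[0, 0, 0], [0, 0, -0.3], -0.6], [[0, 0, 0], [0, 0, 0], -0.6], [[0, 0, 0], [0, 0, 0], -0.6]]'

```text
clock: 24.1
ee_pos: [0.5063, -0.1145, 0.1079]
eef_rot: [1.0, 0.028, -0.002, 0.002]
ft_force: [-1.0, -0.2, -1.0]
opening: 0.0189
grasp_force: 0.0
```

Emit:
play_rows --increments '[[[0, 0, 0], [0, 0, -0.3], -0.6], [[0, 0, 0], [0, 0, -0.3], -0.6], [[0, 0, 0], [0, 0, -0.3], -0.6], [[0, 0, 0], [0, 0, -0.3], -0.6], [[0, 0, 0], [0, 0, -0.3], -0.6], [[0, 0, 0], [0, 0, -0.1], -0.6], [[0, 0, 0], [0, 0, 0], -1], [[0, 0, 0], [0, 0, 0], -1], [[0, 0, 0], [0, 0, 0], -1], [[0, 0, 0], [0, 0, 0], -1]]'

```text
clock: 25.1
ee_pos: [0.5072, -0.1138, 0.029]
eef_rot: [1.0, 0.028, -0.001, 0.002]
ft_force: [-0.4, 0.2, 0.4]
opening: 0.0057
grasp_force: 7.9
```

Emit:
play_rows --increments '[[[0, 0, 0], [0, 0, 0.4], -1], [[0, 0, 0], [0, 0, 0.6], -1], [[0, 0, 0], [0, 0, 0.6], -1], [[0, 0, 0], [0, 0, 0.7], -1], [[0, 0, 0.12], [-0.13, -0.55, 0], -1], [[0, 0, 0.12], [-0.13, -0.75, 0], -1], [[0, 0, 0.12], [-0.13, -0.75, 0], -1], [[0, 0, 0.12], [-0.13, -0.75, 0], -1], [[0, 0, 0.12], [-0.13, -0.75, 0], -1], [[0, 0, 0.12], [-0.13, -0.75, 0], -1], [[0, 0, 0.14], [-0.13, -0.65, 0], -1]]'

```text
clock: 26.2
ee_pos: [0.4607, -0.3633, 0.1439]
eef_rot: [0.998, 0.066, -0.001, 0.002]
ft_force: [0.5, 1.2, -0.4]
opening: 0.0054
grasp_force: 7.9
```

Emit:
play_rows --increments '[[[0, 0, 0], [0, 0, -0.2], -1], [[0, 0, 0], [0, 0, 0], -1], [[0, 0, 0], [0, 0, 0], -1], [[0, 0, 0], [0, 0, 0], -1]]'

```text
clock: 26.6
ee_pos: [0.462, -0.3601, 0.1341]
eef_rot: [0.998, 0.067, -0.001, 0.002]
ft_force: [0.1, 0.4, -1.4]
opening: 0.0054
grasp_force: 7.9
```

```bash
python3 - <<'E'
from h import *
o=env.observe(); c=cap('wrist'); print(o['ee_pos'],toR(o['ee_pos'],RC,RY)); rackobj(c); held(c,o)
E
```

```text
[ 0.46196024 -0.36013507  0.13405183] [ 0.00034222 -0.0281133   0.13405183]
rack slot 26 397 ry 20.7 rx [-30.  26.] ztop 87.0
rack slot 78 743 ry 72.6 rx [-28.  28.] ztop 87.0
held n 586
z -30 190 y [-4.  -1.4  5.9] x [-22.  30.]
z -20 96 y [-4.8 -3.4 -0.7] x [ 4. 31.]
z -10 91 y [-5.8 -4.2  4.8] x [ 1. 31.]
z 0 105 y [-7.  -5.2  4.3] x [-1. 31.]
z 10 84 y [-8.1 -5.1  4.5] x [-1. 31.]
z 20 20 y [-8.3 -4.1  4.1] x [-4. 31.]
```

Emit:
play_rows --increments '[[[0, 0, 0], [0, 0, -0.16], -1], [[0, 0, 0], [0, 0, -0.3], -1], [[0, 0, 0], [0, 0, -0.3], -1], [[0, 0, 0], [0, 0, -0.3], -1], [[0, 0, 0], [0, 0, -0.3], -1], [[0, 0, 0], [0, 0, -0.3], -1], [[0, 0, 0], [0, 0, -0.3], -1], [[0, 0, 0], [0, 0, 0], -1], [[0, 0, 0], [0, 0, 0], -1], [[0, 0, 0], [0, 0, 0], -0.5], [[0, 0, 0], [0, 0, 0], -0.5], [[0, 0, 0], [0, 0, 0], -0.5]]'

```text
clock: 27.85
ee_pos: [0.4615, -0.3613, 0.036]
eef_rot: [0.998, 0.066, -0.001, 0.002]
ft_force: [-0.2, 0.6, -0.8]
opening: 0.023
grasp_force: 0.0
```

Emit:
play_rows --increments '[[[0, 0, 0], [0, 0, 0.3], -0.5], [[0, 0, 0], [0, 0, 0.5], -0.5], [[0, 0, 0], [0, 0, 0.6], -0.5], [[0, 0, 0], [0, 0, 0.7], -0.5], [[0, 0, -0.14], [0.1, 0.5, 0], -0.5], [[0, 0, -0.14], [0.1, 0.7, 0], -0.5], [[0, 0, -0.14], [0.1, 0.7, 0], -0.5], [[0, 0, -0.14], [0.1, 0.7, 0], -0.5], [[0, 0, -0.15], [0.1, 0.7, 0], -0.5], [[0, 0, -0.15], [0.1, 0.7, 0], -0.5], [[0, 0, 0], [0.1, 0.7, 0], -0.5], [[0, 0, 0], [0, 0.7, 0], -0.5]]'

```text
clock: 29.05
ee_pos: [0.4968, -0.0896, 0.1418]
eef_rot: [1.0, 0.029, -0.0, 0.002]
ft_force: [-0.0, 0.5, -0.1]
opening: 0.0235
grasp_force: 0.0
```

Emit:
play_rows --increments '[[[0, 0, 0], [0, 0.7, 0], -0.5], [[0, 0, 0], [0, 0.7, 0], -0.5], [[0, 0, 0], [0, 0.7, 0], -0.5], [[0, 0, 0], [0, 0.6, -0.2], -0.5], [[0, 0, 0], [0, 0.3, -0.4], -0.5], [[0, 0, 0], [0, 0, 0], -0.5], [[0, 0, 0], [0, 0, 0], -0.5], [[0, 0, 0], [0, 0, 0], -0.5]]'

```text
clock: 29.85
ee_pos: [0.4969, 0.0579, 0.1116]
eef_rot: [1.0, 0.028, -0.001, 0.002]
ft_force: [-0.2, -0.4, -0.8]
opening: 0.0236
grasp_force: 0.0
```

```bash
python3 - <<'E'
from h import *
o=env.observe(); c=cap('wrist'); print(o['ee_pos'],toR(o['ee_pos'],BO,BY)); rackobj(c); boxobj(c)
E
```

```text
[0.4968982  0.05788199 0.11156089] [0.00372277 0.04153895 0.11156089]
box y -2.0 319 x [-25.  31.] ztop 78.0 [72. 57. 47.]
box y 0.6 146 x [-25.  32.] ztop 78.0 [50. 39. 32.]
box y 43.2 150 x [-25.  31.] ztop 79.0 [102. 102. 102.]
box y 78.9 199 x [-24.  31.] ztop 78.0 [51. 40. 34.]
box y 81.5 249 x [-24.  31.] ztop 78.0 [72. 56. 47.]
box y 104.0 282 x [-23.  30.] ztop 81.0 [84. 26. 23.]
box y 105.3 48 x [-26.   6.] ztop 81.0 [93. 31. 26.]
box y 129.6 50 x [-26. -10.] ztop 80.0 [139.  139.5 138. ]
box y 131.0 205 x [-18.  28.] ztop 79.0 [140. 140. 138.]
```

Emit:
play_rows --increments '[[[0, 0, 0], [0, 0.05, -0.2], -0.5], [[0, 0, 0], [0, 0, -0.3], -0.5], [[0, 0, 0], [0, 0, -0.3], -0.5], [[0, 0, 0], [0, 0, -0.3], -0.5], [[0, 0, 0], [0, 0, -0.3], -0.5], [[0, 0, 0], [0, 0, -0.25], -0.5], [[0, 0, 0], [0, 0, 0], -1], [[0, 0, 0], [0, 0, 0], -1], [[0, 0, 0], [0, 0, 0], -1], [[0, 0, 0], [0, 0, 0], -1]]'

```text
clock: 30.9
ee_pos: [0.4967, 0.0614, 0.0286]
eef_rot: [1.0, 0.028, -0.001, 0.002]
ft_force: [-0.6, -0.1, 0.4]
opening: 0.0049
grasp_force: 7.7
```

Emit:
play_rows --increments '[[[0, 0, 0], [0, 0, 0.4], -1], [[0, 0, 0], [0, 0, 0.6], -1], [[0, 0, 0], [0, 0, 0.6], -1], [[0, 0, 0], [0, 0, 0.7], -1], [[0, 0, 0], [-0.04, -0.5, 0], -1], [[0, 0, 0], [-0.04, -0.72, 0], -1], [[0, 0, 0.1], [-0.04, -0.72, 0], -1], [[0, 0, 0.1], [-0.04, -0.72, 0], -1], [[0, 0, 0.1], [-0.04, -0.72, 0], -1], [[0, 0, 0.1], [-0.04, -0.72, 0], -1], [[0, 0, 0.1], [-0.04, -0.72, 0], -1], [[0, 0, 0.1], [-0.04, -0.72, 0], -1]]'

```text
clock: 32.1
ee_pos: [0.4801, -0.2173, 0.1436]
eef_rot: [0.998, 0.055, -0.001, 0.002]
ft_force: [0.4, -0.4, -0.6]
opening: 0.0049
grasp_force: 7.7
```

Emit:
play_rows --increments '[[[0, 0, 0.1], [-0.04, -0.7, 0], -1], [[0, 0, 0.1], [-0.04, -0.7, 0], -1], [[0, 0, 0.06], [-0.04, -0.7, 0], -1], [[0, 0, 0], [-0.04, -0.7, 0], -1], [[0, 0, 0], [-0.05, -0.7, 0], -1], [[0, 0, 0], [-0.04, -0.43, 0], -1], [[0, 0, 0], [0, 0, -0.2], -1], [[0, 0, 0], [0, 0, 0], -1], [[0, 0, 0], [0, 0, 0], -1], [[0, 0, 0], [0, 0, 0], -1]]'

```text
clock: 33.1
ee_pos: [0.4683, -0.4113, 0.1336]
eef_rot: [0.998, 0.067, -0.001, 0.002]
ft_force: [0.4, -0.0, 0.4]
opening: 0.0055
grasp_force: 7.7
```

```bash
python3 - <<'E'
from h import *
o=env.observe(); c=cap('wrist'); print(o['ee_pos'],toR(o['ee_pos'],RC,RY)); rackobj(c); held(c,o)
E
```

```text
[ 0.46833187 -0.4112969   0.13355167] [ 7.13669770e-05 -7.96696469e-02  1.33551670e-01]
rack slot -26 364 ry -31.4 rx [-25.  30.] ztop 86.0
rack slot 26 728 ry 20.7 rx [-30.  26.] ztop 87.0
rack slot 78 1065 ry 72.6 rx [-28.  28.] ztop 87.0
held n 599
z -30 228 y [-3.9  3.2  5.7] x [-24.  29.]
z -20 103 y [2.7 5.3 6.8] x [ 5. 30.]
z -10 78 y [4.  7.  8.5] x [ 2. 30.]
z 0 88 y [-0.1  7.9  9.6] x [ 1. 30.]
z 10 84 y [-0.9  9.7 10.9] x [-3. 30.]
z 20 18 y [-0.6  7.3 11.1] x [-0. 30.]
```

Emit:
play_rows --increments '[[[0, 0, 0], [-0.015, 0.12, 0], -1], [[0, 0, 0], [0, 0, -0.15], -1], [[0, 0, 0], [0, 0, -0.3], -1], [[0, 0, 0], [0, 0, -0.3], -1], [[0, 0, 0], [0, 0, -0.3], -1], [[0, 0, 0], [0, 0, -0.3], -1], [[0, 0, 0], [0, 0, -0.3], -1], [[0, 0, 0], [0, 0, -0.3], -1], [[0, 0, 0], [0, 0, 0], -1], [[0, 0, 0], [0, 0, 0], -0.5], [[0, 0, 0], [0, 0, 0], -0.5], [[0, 0, 0], [0, 0, 0], -0.5]]'

```text
clock: 34.35
ee_pos: [0.4673, -0.4064, 0.0361]
eef_rot: [0.998, 0.066, -0.001, 0.002]
ft_force: [0.3, -0.1, 0.4]
opening: 0.0231
grasp_force: 0.0
```

Emit:
play_rows --increments '[[[0, 0, 0], [0, 0, 0.3], -0.5], [[0, 0, 0], [0, 0, 0.5], -0.5], [[0, 0, 0], [0, 0, 0.6], -0.5], [[0, 0, 0], [0, 0, 0.7], -0.5], [[0, 0, 0], [0, 0.3, 0.5], 0.3], [[0, 0, 0], [0, 0.3, 0.5], 0.3], [[0, 0, 0], [0, 0, 0], 0.3], [[0, 0, 0], [0, 0, 0], 0.3], [[0, 0, 0], [0, 0, 0], 0.3]]'

```text
clock: 35.25
ee_pos: [0.4666, -0.3765, 0.1902]
eef_rot: [0.998, 0.066, -0.001, 0.002]
ft_force: [0.6, -0.2, 0.1]
opening: 0.0592
grasp_force: 0.0
```

```bash
python3 - <<'E'
from h import *
o=env.observe(); c=cap('wrist'); print(o['ee_pos'],toR(o['ee_pos'],RC,RY)); rackobj(c); save(c,'w7.png')
E
```

```text
[ 0.46658113 -0.37651171  0.19020417] [ 0.00281539 -0.04494869  0.19020417]
rack slot -78 176 ry -75.2 rx [-26.  28.] ztop 85.0
rack slot -26 188 ry -30.8 rx [-23.  29.] ztop 86.0
rack slot 26 297 ry 20.6 rx [-30.  25.] ztop 87.0
rack slot 78 495 ry 72.5 rx [-29.  28.] ztop 87.0
```

View pics/w7.png

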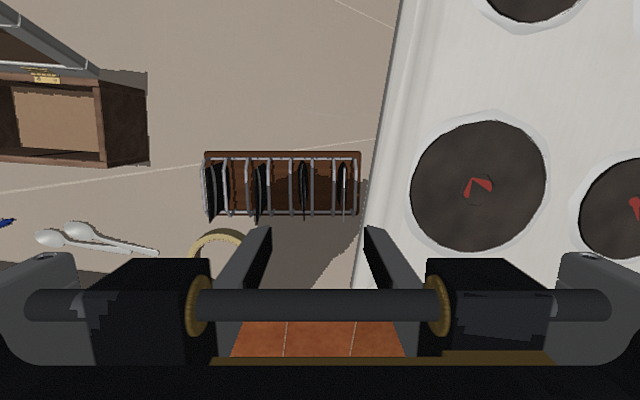

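All four sachets stand in separate slots (212, 258, 302 and 343 at about row 185). Next I'll go and look at the tin.

Emit:
play_rows --increments '[[[0, 0, 0.15], [0, 0.6, 0.1], 0.3], [[0, 0, 0.15], [0, 0.85, 0.1], 0.3], [[0, 0, 0.15], [0, 0.85, 0.1], 0.3], [[0, 0, 0.15], [0, 0.85, 0.1], 0.3], [[0, 0, 0.15], [0, 0.85, 0], 0.3], [[0, 0, 0.15], [0, 0.85, 0], 0.3], [[0, 0, 0.15], [0, 0.85, 0], 0.4], [[0, 0, 0.15], [0, 0.85, 0], 0.5], [[0, 0, 0.15], [0, 0.85, 0], 0.6], [[0, 0, 0.15], [0, 0.85, 0], 0.7], [[0, 0, 0.15], [0, 0.85, 0], 0.7], [[0, 0, 0.15], [0, 0.85, 0], 0.7]]'

```text
clock: 36.5
ee_pos: [0.4668, 0.1226, 0.2102]
eef_rot: [0.99, 0.144, -0.001, 0.002]
ft_force: [0.7, 0.2, -0.3]
opening: 0.0799
grasp_force: 0.0
```

Emit:
play_rows --increments '[[[0, 0, 0], [0, 0.85, 0], 0.7], [[0, 0, 0], [0, 0.6, 0], 0.7], [[0, 0, 0], [0, 0.4, 0], 0.7], [[0, 0, 0], [0, 0, 0], 0.7], [[0, 0, 0], [0, 0, 0], 0.7]]'

```text
clock: 37.0
ee_pos: [0.467, 0.2135, 0.2099]
eef_rot: [0.99, 0.144, -0.001, 0.002]
ft_force: [-0.3, 0.1, 0.6]
opening: 0.0799
grasp_force: 0.0
```

```bash
cat >> h.py <<'E'
def tin(c):
    P=cloud(c); X,Y,Z=P[...,0],P[...,1],P[...,2]
    m=((Z>.056)&(Z<.072)&(Y>.2)&(Y<.41)&(X>.3)&(X<.75)).astype(np.uint8)
    k,l,s,_=cv2.connectedComponentsWithStats(m)
    for i in range(1,k):
        if s[i,4]>150: print('top',s[i],rect(P[l==i]),np.median(Z[l==i]),np.median(c['img'][l==i],0))
E
python3 - <<'E'
from h import *
o=env.observe(); c=cap('wrist'); print(o['ee_pos'],o['eef_rot'],o['joint_positions']); tin(c); boxobj(c); save(c,'w8.png')
E
```

```text
[0.46696655 0.21350309 0.20993278] [ 0.9895322   0.14429139 -0.00144197  0.00198389] [ 0.28434491  0.29929988 -0.9205941   1.82427197  0.2624661   1.15028858
 -2.00571117]
top [ 266   72   38   56 1942] ([array([551.6, 276.5]), array([60.7, 40.9]), np.float64(17.5)], [[516.5, 286.8999938964844], [528.7999877929688, 247.89999389648438], [586.7999877929688, 266.20001220703125], [574.4000244140625, 305.20001220703125]]) 0.06000597783166009 [194. 190. 195.]
box y -1.4 182 x [-25.  30.] ztop 78.0 [116.5  91.   75. ]
box y 0.5 161 x [-24.  31.] ztop 77.0 [40. 31. 26.]
box y 79.2 51 x [-25.  29.] ztop 78.0 [117.  94.  76.]
box y 82.6 237 x [-25.  31.] ztop 78.0 [93. 73. 60.]
box y 104.4 100 x [-12.  30.] ztop 81.0 [115.  37.  32.]
box y 105.4 49 x [-26.  -4.] ztop 81.0 [115.  38.  33.]
box y 131.4 133 x [-24.  27.] ztop 79.0 [113. 104. 100.]
```

View pics/w8.png

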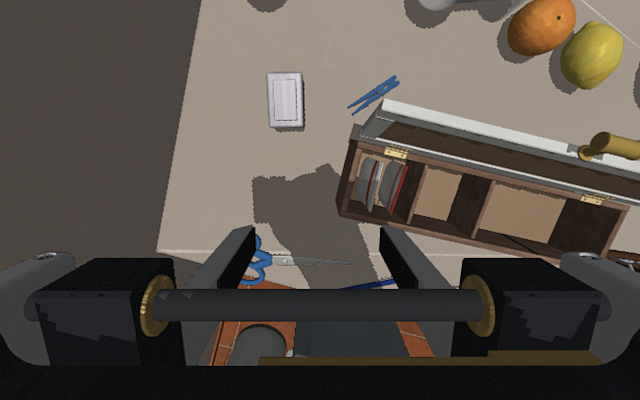

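The view shows the tin at (285,100), now at world (0.552, 0.277), so it was knocked about 2.5 cm. A dark green thing near (118,8) in the first wrist picture needs checking; I'll cast its ray.

```bash
python3 - <<'E'
from h import *
c=cap('wrist'); M=np.array(c['mount']); K=np.array(c['intrinsics'])
T=np.eye(4); T[:3,:3]=R.from_quat([.969,.028,.244,.009]).as_matrix(); T[:3,3]=[.38676,.0095,.1902]; W=T@M
im=cv2.imread('pics/w1.png')[...,::-1]
for (u,v) in [(110,120),(97,35),(97,55),(110,8),(120,8),(120,20),(130,5)]:
    d=W[:3,:3]@np.array([(u-K[0,2])/K[0,0],-(v-K[1,2])/K[1,1],-1]); o=W[:3,3]
    print(u,v,im[v,u],[np.round(o+d*(z-o[2])/d[2],3)[:2] for z in (0,.05)])
im=cv2.imread('pics/w1.png')[0:60,60:180]; cv2.imwrite('pics/w1c.png',cv2.resize(im,None,fx=5,fy=5,interpolation=cv2.INTER_CUBIC))
E
```

```text
110 120 [127 125 127] [array([0.56 , 0.321]), array([0.534, 0.283])]
97 35 [52 65 57] [array([0.709, 0.375]), array([0.664, 0.33 ])]
97 55 [66 61 56] [array([0.671, 0.366]), array([0.631, 0.322])]
110 8 [23 26 19] [array([0.764, 0.366]), array([0.712, 0.322])]
120 8 [22 27 18] [array([0.765, 0.35 ]), array([0.714, 0.308])]
120 20 [21 22 16] [array([0.741, 0.345]), array([0.692, 0.304])]
130 5 [20 23 16] [array([0.773, 0.335]), array([0.72 , 0.295])]
```

View pics/w1c.png

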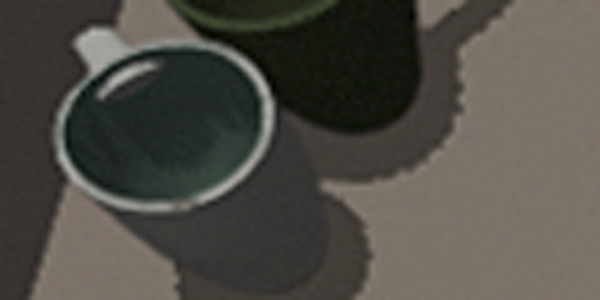

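It is a round, dark green pot and not an oblong tin, so only the blue tin is present. I'm grasping that now.

Emit:
play_rows --increments '[[[0, 0, 0.1], [0.42, 0.32, -0.2], 0.7], [[0, 0, 0.1], [0.42, 0.32, -0.3], 0.7], [[0, 0, 0], [0.42, 0.32, -0.4], 0.7], [[0, 0, 0], [0.43, 0.32, -0.4], 0.7], [[0, 0, 0], [0, 0, -0.4], 0.6], [[0, 0, 0], [0, 0, -0.4], 0.6], [[0, 0, 0], [0, 0, -0.4], 0.6], [[0, 0, 0], [0, 0, 0], 0.6], [[0, 0, 0], [0, 0, 0], 0.6]]' --squeeze 15

```text
clock: 38.0
ee_pos: [0.5519, 0.2771, 0.086]
eef_rot: [0.988, 0.152, -0.001, 0.002]
ft_force: [-1.0, -0.2, 0.4]
opening: 0.0756
grasp_force: 0.0
```

```bash
python3 - <<'E'
from h import *
o=env.observe(); c=cap('wrist'); print(o['ee_pos'],o['eef_rot']); tin(c)
E
```

```text
[0.5519498  0.27707101 0.08596989] [ 9.88346966e-01  1.52200196e-01 -8.92932126e-04  2.13978711e-03]
top [ 292  176   51   71 3429] ([array([552.4, 276.9]), array([60.2, 41. ]), np.float64(17.5)], [[517.5, 287.3999938964844], [529.9000244140625, 248.3000030517578], [587.2000122070312, 266.3999938964844], [574.9000244140625, 305.5]]) 0.060116402234277666 [81. 80. 82.]
```

Aligned with the tin; descending and gripping.

Emit:
play_rows --increments '[[[0, 0, 0], [0, 0, -0.3], 0.6], [[0, 0, 0], [0, 0, -0.3], 0.6], [[0, 0, 0], [0, 0, -0.35], 0.4], [[0, 0, 0], [0, 0, -0.35], 0.2], [[0, 0, 0], [0, 0, -0.35], 0.1], [[0, 0, 0], [0, 0, 0], -1], [[0, 0, 0], [0, 0, 0], -1], [[0, 0, 0], [0, 0, 0], -1], [[0, 0, 0], [0, 0, 0], -1], [[0, 0, 0], [0, 0, 0], -1]]'

```text
clock: 39.05
ee_pos: [0.5499, 0.2798, 0.0014]
eef_rot: [0.988, 0.154, -0.002, 0.001]
ft_force: [-4.3, 10.9, -6.9]
opening: 0.0398
grasp_force: 15.0
```

Emit:
play_rows --increments '[[[0, 0, 0], [0, 0.1, 0.2], -1], [[0, 0, 0], [-0.1, 0.1, 0.4], -1], [[0, 0, 0], [0, 0, 0], -1]]'

```text
clock: 39.35
ee_pos: [0.5469, 0.2898, 0.0356]
eef_rot: [0.988, 0.153, 0.001, 0.001]
ft_force: [-0.1, 0.9, -2.0]
opening: 0.0399
grasp_force: 15.0
```

Emit:
play_rows --increments '[[[0, 0, 0], [-0.22, 0, 0.4], -1], [[0, 0, 0], [-0.22, 0, 0.5], -1], [[0, 0, -0.5], [-0.22, 0, 0.6], -1], [[0, 0, -0.6], [-0.22, 0, 0.6], -1], [[0, 0, -0.6], [0, 0, 0], -1], [[0, 0, -0.6], [0, -0.4, 0], -1], [[0, 0, -0.6], [0, -0.6, 0], -1], [[0, 0, 0], [0, -0.6, 0], -1], [[0, 0, 0], [0, -0.7, 0], -1], [[0, 0, 0], [0, -0.7, 0], -1], [[0, 0, 0], [0, -0.7, 0], -1], [[0, 0, 0], [0, -0.7, 0], -1]]'

```text
clock: 40.55
ee_pos: [0.5024, 0.0662, 0.1382]
eef_rot: [1.0, 0.027, -0.001, 0.002]
ft_force: [-0.0, 0.1, -1.8]
opening: 0.0399
grasp_force: 15.0
```

Emit:
play_rows --increments '[[[0, 0, 0], [0, -0.7, 0], -1], [[0, 0, 0], [0, -0.7, 0], -1], [[0, 0, 0], [0, -0.7, 0], -1], [[0, 0, 0], [0, -0.5, 0], -1], [[0, 0, 0], [0, 0, 0], -1], [[0, 0, 0], [0, 0, 0], -1], [[0, 0, 0], [0, 0, 0], -1]]'

```text
clock: 41.25
ee_pos: [0.5026, -0.0613, 0.1381]
eef_rot: [1.0, 0.027, -0.001, 0.002]
ft_force: [0.2, 0.2, -1.0]
opening: 0.0401
grasp_force: 15.0
```

```bash
python3 - <<'E'
from h import *
o=env.observe(); c=cap('wrist'); P=cloud(c); print(o['ee_pos'],toR(o['ee_pos'],BO,BY))
Q=(P-o['ee_pos'])@R.from_quat(o['eef_rot']).as_matrix(); m=(abs(Q[...,1])<.026)&(abs(Q[...,0])<.05)&(Q[...,2]>-.068)&(Q[...,2]<-.052); b=toR(P,BO,BY)[m]; print(m.sum(),rect(b),np.median(P[m][:,2]))
m=(abs(Q[...,1])<.018)&(Q[...,0]>.02)&(abs(Q[...,0])<.05)&(Q[...,2]>-.065)&(Q[...,2]<.02); b=toR(P,BO,BY)[m]; print('front face box x,z',np.percentile(b[:,0],[50,97]),np.percentile(b[:,2],[2,98]))
E
```

```text
[ 0.50260239 -0.06126111  0.13814767] [ 0.00276732 -0.07773679  0.13814767]
7185 ([array([  9.2, -77.5]), array([51.7, 51.9]), np.float64(0.3)], [[-16.700000762939453, -51.70000076293945], [-16.5, -103.5999984741211], [35.20000076293945, -103.30000305175781], [34.900001525878906, -51.400001525878906]]) 0.1975024958065753
front face box x,z [0.03258228 0.0346664 ] [0.14590257 0.19885381]
```

Emit:
play_rows --increments '[[[0, 0, 0], [0, 0, -0.28], -1], [[0, 0, 0], [0, 0, -0.28], -1], [[0, 0, 0], [0, 0, -0.28], -1], [[0, 0, 0], [0, 0, -0.28], -1], [[0, 0, 0], [0, 0, -0.28], -1], [[0, 0, 0], [0, 0, -0.28], -1], [[0, 0, 0], [0, 0, -0.28], -1], [[0, 0, 0], [0, 0, -0.28], -1], [[0, 0, 0], [0, 0, -0.28], -1], [[0, 0, 0], [0, 0, -0.06], -1], [[0, 0, 0], [0, 0, 0], -1]]'

```text
clock: 42.4
ee_pos: [0.5024, -0.062, 0.0086]
eef_rot: [1.0, 0.027, -0.001, 0.002]
ft_force: [-0.1, 0.6, -1.7]
opening: 0.0396
grasp_force: 15.0
```

Emit:
play_rows --increments '[[[0, 0, 0], [0, 0, -0.03], -1], [[0, 0, 0], [0, 0, 0], 0.2], [[0, 0, 0], [0, 0, 0], 0.2], [[0, 0, 0], [0, 0, 0], 0.2], [[0, 0, 0], [0, 0, 0.3], 0.2], [[0, 0, 0], [0, 0, 0.5], 0.2], [[0, 0, 0], [0, 0, 0.6], 0.2], [[0, 0, 0], [0, 0, 0.6], 0.2], [[0, 0, 0], [0, 0, 0.6], 0.2], [[0, 0, 0], [-0.3, 0.3, 0.6], 0.2], [[0, 0, 0], [-0.3, 0.4, 0.6], 0.2]]'

```text
clock: 43.5
ee_pos: [0.472, -0.0267, 0.1995]
eef_rot: [1.0, 0.026, -0.001, 0.002]
ft_force: [0.3, 0.8, 1.1]
opening: 0.0565
grasp_force: 0.0
```

Emit:
play_rows --increments '[[[0, -0.9, 0], [-0.3, 0.3, 0.4], 0.2], [[0, -0.9, 0], [-0.2, 0.3, 0.3], 0.2], [[0, -0.9, 0], [0, 0.3, 0], 0.2], [[0, -0.9, 0], [0, 0, 0], 0.2], [[0, -1, 0], [0, 0, 0], 0.2], [[0, -1, 0], [0, 0, 0], 0.2], [[0, 0, 0], [0, 0, 0], 0.2], [[0, 0, 0], [0, 0, 0], 0.2]]'

```text
clock: 44.3
ee_pos: [0.4477, 0.0182, 0.2331]
eef_rot: [0.97, 0.026, 0.24, 0.009]
ft_force: [0.5, 0.3, 0.6]
opening: 0.0565
grasp_force: 0.0
```

```bash
cat >> h.py <<'E'
def bar(c):
    P=cloud(c); h=cv2.cvtColor(c['img'],cv2.COLOR_RGB2HSV); m=(h[...,0]>13)&(h[...,0]<32)&(h[...,1]>110)&(P[...,2]>.12)&(P[...,2]<.24)&(abs(P[...,1]-.015)<.03)&(P[...,0]>.5)&(P[...,0]<.65)
    q=P[m]; print('bar n',len(q)); t=q[q[:,2]>q[:,2].max()-.012]; print('med',np.median(t,0),'min',t.min(0),'max',t.max(0),'y',np.percentile(t[:,1],[3,97]))
E
python3 - <<'E'
from h import *
o=env.observe(); c=cap('wrist'); print(o['ee_pos'],o['eef_rot'],o['joint_positions']); bar(c); save(c,'w9.png')
P=cloud(c); b=toR(P,BO,BY); m=(b[...,1]<-.02)&(b[...,1]>-.15)&(b[...,0]>-.03)&(b[...,0]<.036)&(P[...,2]>.062)&(P[...,2]<.076); print('tin',m.sum(),rect(b[m]),np.median(P[m][:,2]))
E
```

```text
[0.44770264 0.01823281 0.23309126] [0.97029453 0.02623821 0.24033798 0.00881619] [ 0.71059814 -0.33391782 -0.70456188  2.31420496 -0.3499285   0.61861928
 -1.29789099]
bar n 591
med [0.57816708 0.02093278 0.20619816] min [0.57315088 0.00609649 0.19913029] max [0.58705074 0.03602036 0.20907188] y [0.0070984  0.03533947]
tin 1257 ([array([  3.7, -79.9]), array([40.7, 61.2]), np.float64(89.9)], [[-26.899999618530273, -100.19999694824219], [34.20000076293945, -100.30000305175781], [34.29999923706055, -59.599998474121094], [-26.899999618530273, -59.5]]) 0.06568536137152992
```

View pics/w9.png

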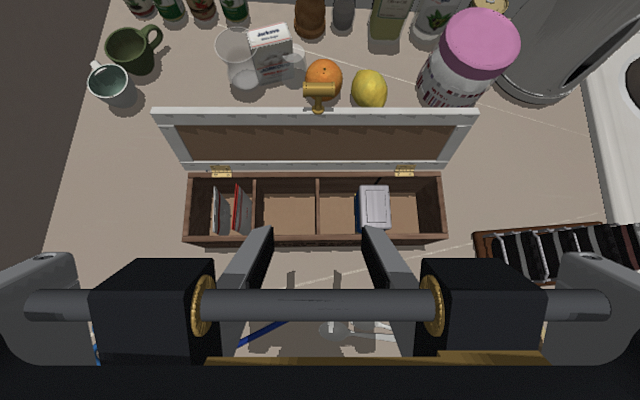

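The tin stands in the long compartment (375,205), the lid is back with its bar at (320,92), and the mug stands at (108,85). I'm gripping the bar to close the lid.

Emit:
play_rows --increments '[[[0, 0, 0], [0.49, 0.02, -0.03], 0.2], [[0, 0, 0], [0.49, 0.02, -0.03], 0.2], [[0, 0, 0], [0.49, 0.02, -0.04], 0.2], [[0, 0, 0], [0.5, 0.02, -0.04], 0.2], [[0, 0, 0], [0.5, 0, -0.03], 0.2], [[0, 0, 0], [0, 0, 0], 0.2], [[0, 0, 0], [0.13, 0, -0.25], 0.2], [[0, 0, 0], [0.13, 0, -0.25], 0.2], [[0, 0, 0], [0.13, 0, -0.25], 0.2], [[0, 0, 0], [0.13, 0, -0.25], 0.2], [[0, 0, 0], [0.13, 0, -0.25], 0.2]]' --squeeze 30

```text
clock: 45.45
ee_pos: [0.6042, 0.0214, 0.161]
eef_rot: [0.97, 0.025, 0.24, 0.008]
ft_force: [-0.6, 0.8, -0.3]
opening: 0.0563
grasp_force: 0.0
```

Emit:
play_rows --increments '[[[0, 0, 0], [0, 0, 0], -1], [[0, 0, 0], [0, 0, 0], -1], [[0, 0, 0], [0, 0, 0], -1], [[0, 0, 0], [0, 0, 0], -1], [[0, 0, 0], [0, 0, 0], -1], [[0, 0, 0], [0, 0, 0], -1]]'

```text
clock: 46.05
ee_pos: [0.6039, 0.0224, 0.1621]
eef_rot: [0.97, 0.026, 0.241, 0.008]
ft_force: [-3.2, 4.2, 4.0]
opening: 0.0295
grasp_force: 30.0
```

Emit:
play_rows --increments '[[[0, 0, 0], [-0.18, -0.01, 0.05], -1], [[0, 0, 0], [-0.18, -0.01, 0.04], -1], [[0, 0, 0], [-0.246, -0.01, 0.03], -1], [[0, 0, 0], [-0.248, -0.01, 0.005], -1], [[0, 0, 0], [-0.247, -0.01, -0.02], -1], [[0, 0, 0], [-0.244, -0.01, -0.045], -1], [[0, 0, 0], [-0.238, -0.01, -0.069], -1], [[0, 0, 0], [-0.23, -0.01, -0.092], -1]]'

```text
clock: 46.85
ee_pos: [0.5132, 0.0167, 0.157]
eef_rot: [0.97, 0.025, 0.241, 0.009]
ft_force: [2.7, -3.3, -0.2]
opening: 0.0297
grasp_force: 30.0
```

Emit:
play_rows --increments '[[[0, 1, 0], [-0.293, -0.01, -0.143], -1], [[0, 1, 0], [-0.28, -0.01, -0.164], -1], [[0, 1, 0], [-0.266, -0.01, -0.184], -1], [[0, 0, 0], [-0.176, -0.01, -0.174], -1], [[0, 0, 0], [-0.158, -0.01, -0.191], -1], [[0, 0, 0], [-0.138, -0.01, -0.206], -1]]'

```text
clock: 47.45
ee_pos: [0.4473, 0.0134, 0.1032]
eef_rot: [0.993, 0.026, 0.112, 0.006]
ft_force: [0.9, -8.5, 0.2]
opening: 0.0295
grasp_force: 30.0
```

Emit:
play_rows --increments '[[[0, 0, 0], [-0.117, -0.01, -0.219], -1], [[0, 0, 0], [-0.094, 0, -0.229], -1], [[0, 0, 0], [-0.071, 0, -0.238], -1], [[0, 0, 0], [-0.047, 0, -0.244], -1], [[0, 0, 0], [0, 0, 0], -1]]'

```text
clock: 47.95
ee_pos: [0.4303, 0.0124, 0.0559]
eef_rot: [0.993, 0.025, 0.111, 0.006]
ft_force: [-0.8, -14.7, 0.5]
opening: 0.0294
grasp_force: 30.0
```

Emit:
play_rows --increments '[[[0, 0, 0], [-0.01, 0.05, -0.15], -1], [[0, 0, 0], [0, 0.05, -0.1], -1], [[0, 0, 0], [0, 0.05, 0], -1], [[0, 0, 0], [0, 0, 0], -1]]'

```text
clock: 48.35
ee_pos: [0.429, 0.0135, 0.0437]
eef_rot: [0.994, 0.022, 0.109, 0.01]
ft_force: [2.4, -60.0, 0.2]
opening: 0.0317
grasp_force: 30.0
```

Emit:
play_rows --increments '[[[0, 0, 0], [0, -0.1, 0], -1], [[0, 0, 0], [0, -0.1, 0], -1], [[0, 0, 0], [0, 0, 0], 0], [[0, 0, 0], [0, 0, 0], 0.2], [[0, 0, 0], [0, 0, 0], 0.2], [[0, 0, 0], [0, 0, 0], 0.2]]'

```text
clock: 48.95
ee_pos: [0.4308, 0.0116, 0.0444]
eef_rot: [0.993, 0.026, 0.112, 0.005]
ft_force: [-0.2, -0.4, -0.2]
opening: 0.0555
grasp_force: 0.0
```

Emit:
play_rows --increments '[[[0, 0, 0], [-0.05, 0, 0.2], 0.2], [[0, 0, 0], [-0.1, 0, 0.4], 0.2], [[0, 0, 0], [-0.1, 0, 0.4], 0.2], [[0, 0, 0], [-0.1, 0, 0.5], 0.2], [[0, 0, 0], [-0.1, 0, 0.6], 0.2], [[0, 0, 0], [-0.1, 0, 0.6], 0.2], [[0, 0, 0], [0, 0, 0.6], 0.2], [[0, 0, 0], [0, 0, 0], 0.2], [[0, 0, 0], [0, 0, 0], 0.2]]'

```text
clock: 49.85
ee_pos: [0.4034, 0.0107, 0.206]
eef_rot: [0.993, 0.026, 0.111, 0.006]
ft_force: [0.1, 0.0, -0.2]
opening: 0.0562
grasp_force: 0.0
```

```bash
python3 - <<'E'
from h import *
o=env.observe(); c=cap('wrist'); print(o['ee_pos'],o['ft_force']); P=cloud(c); save(c,'w10.png')
h=cv2.cvtColor(c['img'],cv2.COLOR_RGB2HSV); b=toR(P,BO,BY)
m=(h[...,1]<60)&(h[...,2]>100)&(P[...,2]>.08)&(P[...,2]<.13)&(abs(b[...,0])<.06)&(abs(b[...,1])<.18)
print('lid',rect(P[m]))
A=np.c_[b[m][:,:2],np.ones(m.sum())]; print('plane',np.linalg.lstsq(A,b[m][:,2],rcond=None)[0]); rackobj(c)
E
```

```text
[0.40338068 0.01069564 0.205956  ] [ 0.09818093  0.03403077 -0.18304624]
lid ([array([493.5,  15.7]), array([ 98.1, 338.8]), np.float64(3.5)], [[434.29998779296875, 181.89999389648438], [454.79998779296875, -156.3000030517578], [552.7000122070312, -150.39999389648438], [532.2000122070312, 187.8000030517578]])
plane [-0.00054642  0.00024967  0.09370831]
rack slot -26 1264 ry -29.9 rx [-27.  29.] ztop 85.0
rack slot 26 1184 ry 22.4 rx [-32.  25.] ztop 86.0
rack slot 78 1040 ry 74.1 rx [-30.  27.] ztop 86.0
```

View pics/w10.png

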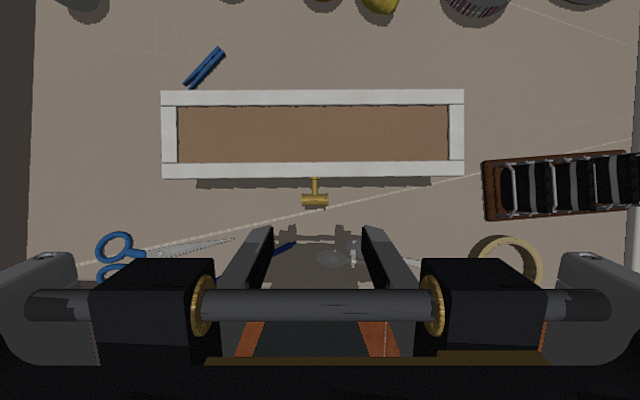

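The lid is shut: its top plane is level at z 0.094 (312,135). The sachets stand in the rack (565,185) and the robot is clear. Handing in.

```bash
python3 -c "
from cell import env
print(env.finish_job())"
```

```text
the job is handed in; nothing more can be done
None
```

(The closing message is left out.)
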